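# Lay a washed brake pad and its keeper bar in the kit tray

## Task

Lay the keeper bar and the brake pad flat in their own compartments of the kit tray: the bar lies skewed across the tray and the pad stands on its long edge in the drain rack. The pad goes in with its lining up and its ear through the gap in the compartment's end wall, the bar with its lug through the gap in the side wall, both fully down on the tray floor. Lay them in gently, neither dropping them nor letting the pad tip over into the tray (it may be turned down flat on the rubber mat first), and leave the other plate in the rack, the caliper, the height stop and the copper fitting where they are.

Things in the scene. Friction and masses are not known exactly. Their poses are not given: they have to be found in the camera images.
- tray: Fixed aluminium tray, 170 x 160 mm (x, y), floor 5 mm thick, dark steel walls 6 mm above the floor (tops 11 mm above the counter). Origin: centre of its underside, on the counter. Two compartments long in tray x, parted by a flat divider 26 mm wide: pad compartment on the +y side, keeper compartment on the -y side.
- pad_pocket (a point): Centre of the pad compartment on the tray floor (axes of the tray): 116 x 68 mm, with a 29 mm gap in its +x end wall for the pad's ear. At (-20, 39, 5) mm in the tray. Seated, the pad's origin is 9 mm above it, the pad's x and y along the tray's x and y.
- pad_gap (a point): Point on the tray floor just outside the gap of the pad compartment: the ear's end (pad_ear) lies above it when the pad is seated.
- keeper_pocket (a point): Centre of the keeper compartment on the tray floor (axes of the tray): 156 x 36 mm, with a 35 mm gap in its outer (-y) side wall near the +x end for the lug. At (0, -39, 5) mm in the tray. Seated, the keeper's origin is 8 mm above it, the keeper's x and y along the tray's x and y.
- keeper_gap (a point): Point on the tray floor just outside the gap of the keeper compartment: the lug's end (keeper_lug) lies above it when the keeper is seated.
- pad: Brake pad, 0.5 kg, block 106 x 60 x 18 mm (x, y, z), origin at the block's centre. Its -z side is a dark steel backing plate 6 mm thick, its +z side a 12 mm brown-black lining (two blocks, 4 mm groove between). Ear: see pad_ear. Starts in a slot of the rack, standing on its -y long edge: y up, z level, origin 36 mm above the counter.
- pad_ear (a point): End of the pad's ear, at (73, 16, -6) mm in the pad's frame. The ear is a flat tongue of the backing plate, 20 mm long, 22 mm wide, 6 mm thick, sticking out of the +x end.
- keeper: Keeper bar of bright steel, flat and L-shaped, 0.5 kg: bar 146 x 29 x 16 mm (x, y, z), origin at the bar's centre; lug: see keeper_lug. Starts flat, z up, on the tops of the tray's walls, skewed across both compartments, its underside 11 mm above the counter.
- keeper_lug (a point): End of the keeper's lug, at (58, -32.5, 0) mm in the keeper's frame. The lug is 24 mm long (x), 16 mm thick and sticks out 18 mm from the bar's -y side.
- rack: Fixed drain rack: base 104 x 100 x 6 mm, origin: centre of its underside. Upright pins 6 mm thick, tops 33 mm above the counter, at x = +-38, y = +-16.5 and +-43.5 mm, make two slots 21 mm wide along its x at y = +30 and -30 mm; pad and plate stand in them, either in either.
- plate: Bystander: plain dark steel plate without ear or lining, 100 x 60 x 12 mm (its x, y, z), origin at its centre, standing on its long edge in the other slot of the rack, 60 mm from the pad (centre to centre).
- mat: Fixed black rubber mat, 170 x 190 mm (its x, y), 3 mm thick, origin: centre of its underside. Bare at the start: room to lay a part down.
- caliper: Bystander: bead-blasted caliper casting, 3 kg, about 95 x 130 mm (its x, y), 75 mm high, origin: centre of its underside.
- stop: Bystander: steel height stop with black knob, base 60 x 60 mm, post 116 mm high, origin: centre of its underside.
- fitting: Bystander: copper flare fitting with hexagon, 66 mm long along its x, 24 mm high, lying on the counter; origin: below its centre, on the counter.
Mind the look-alikes: they are no part of the job. Leave any pink, red or turquoise look-alike of the keeper alone.

How it is judged:
At the end, for the whole second after the job is handed in: Pad (lining up, ear in its gap) and keeper (lug in its gap) lie flat on the floor of their compartments, at rest: centre within 7 mm, ear or lug end within 9 mm of its gap point (from above), at most 2.5 mm above seated height, tilt under 0.05 rad (horizontal distance between pad and pad_pocket below 0.007 m and horizontal distance between pad_ear and pad_gap below 0.009 m and z of pad in the frame of pad_pocket below 0.0115 m and angle between each of pad, keeper's own z axis and vertical below 0.05 rad and linear speed of each of pad, keeper below 0.02 m/s and horizontal distance between keeper and keeper_pocket below 0.007 m and horizontal distance between keeper_lug and keeper_gap below 0.009 m and z of keeper in the frame of keeper_pocket below 0.0105 m); the robot touches nothing.
It fails at once if the pad is let go over the tray while leaning more than 0.35 rad (angle between pad's own z axis and vertical above 0.35 rad and horizontal distance between pad and pad_pocket below 0.07 m and contact force between the fingers and pad below 0.05 N).
It fails at once if the pad falls freely into its compartment (over 0.4 m/s) (horizontal distance between pad and pad_pocket below 0.07 m and contact force between the fingers and pad below 0.05 N and linear speed of pad above 0.4 m/s).
It fails at once if the keeper falls freely into its compartment (over 0.4 m/s) (horizontal distance between keeper and keeper_pocket below 0.07 m and contact force between the fingers and keeper below 0.05 N and linear speed of keeper above 0.4 m/s).
It fails at once if the plate, caliper, height stop or fitting is moved by more than 20 mm (distance of any of plate, caliper, stop, fitting from where it was at the start of the episode above 0.02 m).
It also fails if it takes over 72 s, if anything falls off the work surface, if the arm or the gripper's body presses on something with over 40 N, if the wrist force passes 120 N, or if a joint passes its speed limit or range.

## Robot

A 7-joint arm with a two-finger parallel gripper is mounted at the origin on the work surface. World frame = base frame: x ahead of the robot, y to its left, z up, the work surface at z = 0. Lengths are in m, angles in rad, forces in N, time in s.
With the tool pointing down it reaches from about 0.4 to 0.875 m from the base axis. Payload 19.3 kg.
Tool frame: the origin (TCP) lies at the very end of the fingers, on their centre line; the grasp point (between the pads) lies 19 mm behind it; z points along the fingers, y is the line along which they close (so a half turn about z gives the same grasp; the last joint's range is limited). The gripper opens to 85 mm and grips with 20 to 120 N. Pads are 22 mm wide; open, the fingers measure 114 mm over their backs; the gripper's body (76 mm by 85 mm) begins 54 mm behind the grasp point. The pads swing forward as they close: fully open they stand 13 mm farther back than shut.
Start: joints at [-1.375, 0.521, -0.036, 1.599, 0.021, 1.021, -0.113], TCP at [0.164, 0.603, 0.208] pointing down, gripper open.
Joint ranges: [-2.91, 2.91], [-0.3, 2.13], [-1.5, 1.42], [0.17, 2.43], [-1.26, 4.41], [0.16, 1.93], [-2.52, 2.52]. Speed limits (rad/s): [1.89, 1.89, 2.39, 2.39, 3.01, 3.01, 3.01].

## Interface

Orientations are given as [roll, pitch, yaw] about the fixed x, y, z axes, in that order (R = Rz(yaw) Ry(pitch) Rx(roll)).
In Python, from workcell import monitor, optics, workorder gives the robot as it stands.
- The arm moves only by the tool apply_moves, never from a script. Its arguments are lists of equal length, an entry for each row: "linear": the shift along the tool's x, y, z each as a share of 0.1 m, from -1 to 1, a list of three; "delta_rot": the turn, a rotation vector about the tool's x, y, z each as a share of 120 degrees, from -1 to 1, a list of three. A call has exactly 5 rows; each row is the pose to reach, as a shift and turn from the pose commanded when the call began, along the tool's axes at that moment; what a row does not reach only later rows make up. A row lasts 1/12 s, in which the tool goes at most 41.7 mm and 7.16 degrees, less where a joint would pass 70% of its speed; a pose out of reach is approached as far as the arm can. A call with a number of a shift or a turn outside -1 to 1 is refused whole. A call with a gripper value outside its range is refused whole. "gripper" is the opening, from -1 (shut) to 1 (fully open), set as the call begins (left out, the last holds). The fingers move at their own pace and stop on an object; "force" is the grip in N (left out, the last holds). Time passes only in rows, so rows that repeat a pose let the fingers close, or fill a call up. It gives the time, the measured TCP pose, the force, the opening and the grip force at its end, in the units of the state.
- monitor.observe(): the state, without advancing time (a new reading comes with each control period).
- optics.grab_frame(name): name is "side" or "top" or "wrist"; returns (picture, depth): 480x640x3 uint8, red, green, blue; 480x640 float32, m along the optical axis (not along the pixel's ray), 0 where there is no reading.
- optics.camera_info(name): a dict with "fx", "fy", "cx", "cy" (pixels), "D" ([k1, k2, p1, p2, k3] as OpenCV has them; the pictures are not rectified), "rvec" (rotation vector, rad) and "tvec" (3), from world to camera coordinates, as OpenCV has them; the wrist camera has in their place "T_tool_cam" (4x4, takes a point from camera to tool coordinates, whose origin is the TCP and whose axes are the flange's). Camera axes: x right, y down, z forward; pixel columns grow to the right and rows downward; lengths in m; the calibration is good to about 2 mm. A picture is of the moment at which its call begins: read the wrist's pose just before it. camera_info takes no time and is no camera call.
- workorder.job_done(): hands the job in; it is judged then, once.
The state is a dict: "clock": time; "qpos": joint angles; "qd": joint speeds; "joint_efforts": joint torques, N m; "position": TCP position; "tool_rot": TCP orientation; "force": force on the tool from outside, world axes, zero at the start; "moment": the same for the moment, N m; "grip_width": finger opening in m; "finger_force": force on a finger pad.
Only numpy, scipy, OpenCV 4.12 (cv2) and the standard library are available. Lean on these libraries where they do the work, as an engineer would, in place of code of your own. Each camera call takes 0.05 s, during which the arm holds its last target. There are 200 camera calls.

## Working session

There is one attempt and no reset: what is moved stays moved. The work goes in short steps, Python scripts to look and compute and a tool call to move; the robot and the scene stay as the last step left them, time stands still between calls to the robot, and variables do not carry over. Pictures are saved under pics/ and viewed, at most 10 in all, crops included, and the job is handed in when it is done.

Besides the shell and the picture viewer there is one more tool, called after ">>>" as name(argument=value, ...) on one line, values as JSON. apply_moves: Moves the arm, as the interface text tells. Its arguments: {"type":"object","properties":{"linear":{"type":"array"},"delta_rot":{"type":"array"},"gripper":{"type":"number"},"force":{"type":"number"}},"required":["linear","delta_rot"]}

```bash
ls; mkdir -p pics; cat > h.py <<'E'
import numpy as np, cv2
from scipy.spatial.transform import Rotation as R
from workcell import monitor, optics, workorder
def cam(n):
    c=optics.camera_info(n); K=np.array([[c['fx'],0,c['cx']],[0,c['fy'],c['cy']],[0,0,1.]]); D=np.array(c['D'],float)
    if 'rvec' in c:
        Rm=cv2.Rodrigues(np.array(c['rvec'],float))[0]; t=np.array(c['tvec'],float).reshape(3); T=np.eye(4); T[:3,:3]=Rm.T; T[:3,3]=-Rm.T@t
    else:
        s=monitor.observe(); B=np.eye(4); B[:3,:3]=R.from_euler('xyz',s['tool_rot']).as_matrix(); B[:3,3]=s['position']; T=B@np.array(c['T_tool_cam'])
    return K,D,T   # T: cam->world
def plane(px,z,C):
    K,D,T=C; p=cv2.undistortPoints(np.array(px,float).reshape(-1,1,2),K,D).reshape(-1,2)
    d=np.c_[p,np.ones(len(p))]@T[:3,:3].T; o=T[:3,3]; return o+d*((z-o[2])/d[:,2])[:,None]
def depthpts(px,dep,C):
    K,D,T=C; px=np.array(px,float).reshape(-1,2); p=cv2.undistortPoints(px.reshape(-1,1,2),K,D).reshape(-1,2)
    z=dep[px[:,1].astype(int),px[:,0].astype(int)]; return np.c_[p*z[:,None],z]@T[:3,:3].T+T[:3,3]
def proj(P,C):
    K,D,T=C; Rm=T[:3,:3].T; return cv2.projectPoints(np.array(P,float).reshape(-1,1,3),cv2.Rodrigues(Rm)[0],-Rm@T[:3,3],K,D)[0].reshape(-1,2)
E
python3 - <<'E'
from h import *
for n in ('top','side'):
    C=cam(n); im,d=optics.grab_frame(n); np.savez('pics/%s0.npz'%n,im=im,d=d); cv2.imwrite('pics/%s0.png'%n,im[:,:,::-1]); print(n,C[2].round(3).tolist(),C[0][0,0])
    print(plane([[0,0],[639,0],[0,479],[639,479]],0,C).round(3).tolist())
s=monitor.observe(); print(s); print(optics.camera_info('wrist'))
E
```

```text
pics
top [[-0.034, -0.975, 0.222, 0.24], [-0.999, 0.032, -0.01, -0.085], [0.003, -0.222, -0.975, 1.212], [0.0, 0.0, 0.0, 1.0]] 518.8682984132628
[[1.189, 0.731, 0.0], [1.136, -0.953, 0.0], [0.013, 0.612, 0.0], [-0.034, -0.757, 0.0]]
side [[-0.988, -0.116, 0.103, 0.378], [-0.155, 0.702, -0.695, 0.704], [0.009, -0.702, -0.712, 0.879], [0.0, 0.0, 0.0, 1.0]] 455.0110692584772
[[2.858, -2.005, 0.0], [-1.26, -2.787, 0.0], [0.992, 0.543, 0.0], [-0.186, 0.356, 0.0]]
{'clock': 0.1, 'qpos': array([-1.37519266,  0.52194972, -0.03631753,  1.59993399,  0.02120128,
        1.02113227, -0.11280032]), 'qd': array([ 4.78548859e-04, -8.39862450e-04, -1.12008179e-03, -1.87456320e-03,
        1.18724783e-03, -4.05896427e-05, -4.90046304e-04]), 'joint_efforts': array([ 3.47572379e-03, -9.28477120e+01,  1.98357515e+00, -3.70532942e+01,
        1.81190501e-02,  5.31179103e-03,  3.15574391e-05]), 'position': array([0.16413254, 0.60272224, 0.20729243]), 'tool_rot': array([-3.14055739e+00,  7.96082119e-05,  2.87576950e+00]), 'force': array([0.9406364 , 0.54202919, 0.62091223]), 'moment': array([0.00610501, 0.05565617, 0.0127469 ]), 'finger_force': 0.0, 'grip_width': 0.08546908303868352}
{'fx': 409.0176938012231, 'fy': 409.0176938012231, 'cx': 317.37249284487746, 'cy': 245.9865061174221, 'D': array([-0.02659845,  0.        ,  0.        ,  0.        ,  0.        ]), 'T_tool_cam': array([[-7.95079217e-04, -9.58057257e-01, -2.86575749e-01,
         7.31558448e-02],
       [ 9.99999635e-01, -6.72490020e-04, -5.26195896e-04,
         5.78217715e-04],
       [ 3.11406466e-04, -2.86576063e-01,  9.58057443e-01,
        -1.66328614e-01],
       [ 0.00000000e+00,  0.00000000e+00,  0.00000000e+00,
         1.00000000e+00]])}
```

View pics/top0.png

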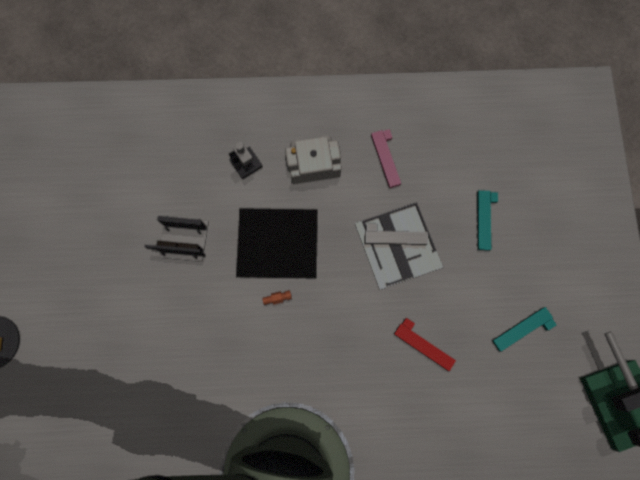

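View pics/side0.png

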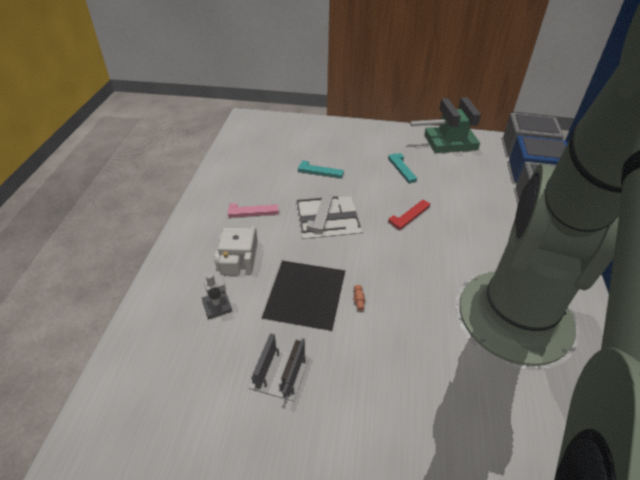

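Top view: the bright-steel keeper is at (397,236) on the tray (400,245). Look-alikes are pink (386,158), turquoise (486,220) and (525,330), and red (425,345). The rack holds two dark plates. The one at (178,247) shows an ear at its left end (148,246), so it is the pad; the one at (182,222) is the plain plate. The mat is at (277,243), the fitting at (277,297), the caliper at (314,160) and the stop at (243,160).

```bash
python3 - <<'E'
from h import *
C=cam('top'); z=np.load('pics/top0.npz'); im,d=z['im'],z['d']
def s(n,px,zz): print(n,plane(px,zz,C).round(3).tolist(), depthpts(px,d,C).round(3).tolist())
s('keeper lug end, other end, mid',[[370,228],[428,238],[397,237]],.027)
s('tray corners',[[417,204],[441,268],[382,287],[357,223]],.011)
s('mat',[[239,208],[317,209],[316,278],[236,276]],.003)
s('pad ends',[[147,246],[204,252],[178,247]],.066)
s('plate ends',[[158,219],[206,225]],.066)
s('bystanders: stop,caliper,fitting',[[243,148],[314,155],[277,297]],.02)
a=cv2.resize(im[190:270,135:235],None,fx=4,fy=4,interpolation=2); b=cv2.resize(im[195:295,345:455],None,fx=4,fy=4,interpolation=2)
o=np.zeros((400,840,3),np.uint8); o[:320,:400]=a; o[:400,400:840]=b
o=np.clip(o.astype(float)*1.6,0,255).astype(np.uint8)[:, :800]
cv2.imwrite('pics/crop0.png',o[:,:,::-1])
E
```

```text
keeper lug end, other end, mid [[0.533, -0.208, 0.027], [0.504, -0.342, 0.027], [0.509, -0.27, 0.027]] [[0.533, -0.208, 0.027], [0.509, -0.347, 0.004], [0.508, -0.27, 0.029]]
tray corners [[0.592, -0.326, 0.011], [0.435, -0.37, 0.011], [0.395, -0.23, 0.011], [0.55, -0.179, 0.011]] [[0.593, -0.326, 0.008], [0.436, -0.372, 0.004], [0.396, -0.231, 0.004], [0.55, -0.179, 0.009]]
mat [[0.599, 0.104, 0.003], [0.59, -0.085, 0.003], [0.422, -0.077, 0.003], [0.433, 0.111, 0.003]] [[0.599, 0.104, 0.004], [0.591, -0.085, 0.0], [0.422, -0.077, 0.005], [0.433, 0.111, 0.0]]
pad ends [[0.498, 0.3, 0.066], [0.48, 0.172, 0.066], [0.493, 0.231, 0.066]] [[0.498, 0.301, 0.065], [0.494, 0.187, -0.0], [0.493, 0.231, 0.067]]
plate ends [[0.56, 0.278, 0.066], [0.542, 0.169, 0.066]] [[0.559, 0.276, 0.072], [0.558, 0.182, 0.008]]
bystanders: stop,caliper,fitting [[0.746, 0.092, 0.02], [0.723, -0.082, 0.02], [0.378, 0.014, 0.02]] [[0.71, 0.079, 0.106], [0.7, -0.082, 0.076], [0.378, 0.013, 0.026]]
```

View pics/crop0.png

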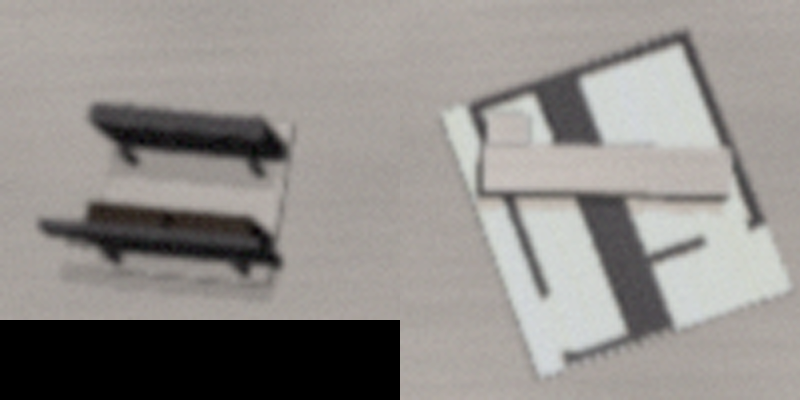

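The crop confirms it. The pad's ear is at crop (45,225) and its brown lining faces +x, towards the plate. The bare steel keeper lies across the tray, its lug towards +y and pointing to +x. The tray's +x end points to roughly world -x, where the pad gap (730,232) and the keeper gap (555,325) are. Next I move the wrist camera over the rack.

>>> apply_moves(linear=[[-1,-0.68,0],[-1,-0.68,0],[-1,-0.68,0],[-1,-0.68,0],[-1,-0.68,0]], delta_rot=[[0,0,0],[0,0,0],[0,0,0],[0,0,0],[0,0,0]])

```text
clock: 0.52
position: [0.2446, 0.5096, 0.208]
tool_rot: [-3.141, 0.001, 2.872]
force: [-1.2, 0.6, 0.2]
grip_width: 0.0853
finger_force: 0.0
```

>>> apply_moves(linear=[[-1,-0.68,0],[-1,-0.68,0],[-1,-0.68,0],[-1,-0.68,0],[-1,-0.68,0]], delta_rot=[[0,0,0],[0,0,0],[0,0,0],[0,0,0],[0,0,0]])

```text
clock: 0.93
position: [0.3223, 0.4185, 0.2078]
tool_rot: [-3.141, 0.0, 2.873]
force: [-0.5, 1.5, 0.6]
grip_width: 0.0854
finger_force: 0.0
```

>>> apply_moves(linear=[[-1,-0.68,0],[-1,-0.68,0],[-1,-0.68,0],[-1,-0.68,0],[-1,-0.68,0]], delta_rot=[[0,0,0],[0,0,0],[0,0,0],[0,0,0],[0,0,0]])

```text
clock: 1.35
position: [0.4005, 0.3273, 0.2077]
tool_rot: [-3.142, -0.0, 2.874]
force: [-0.5, 1.2, -0.2]
grip_width: 0.0855
finger_force: 0.0
```

>>> apply_moves(linear=[[-1,-0.68,0],[-1,-0.68,0],[-1,-0.68,0],[-1,-0.68,0],[-1,-0.68,0]], delta_rot=[[0,0,0],[0,0,0],[0,0,0],[0,0,0],[0,0,0]])

```text
clock: 1.77
position: [0.479, 0.2359, 0.2075]
tool_rot: [-3.142, -0.0, 2.875]
force: [-0.8, 1.9, 0.1]
grip_width: 0.0855
finger_force: 0.0
```

```bash
cat > snap.py <<'E'
import sys; from h import *
n=sys.argv[1]; C=cam('wrist'); q=monitor.observe()['qpos']; im,d=optics.grab_frame('wrist')
np.savez('pics/%s.npz'%n,im=im,d=d,K=C[0],D=C[1],T=C[2]); cv2.imwrite('pics/%s.png'%n,im[:,:,::-1]); print(q.round(3))
E
python3 snap.py w1
```

```text
[-0.63   0.379  0.081  1.844 -0.038  0.921  0.772]
```

>>> apply_moves(linear=[[-0.27,-0.91,0],[-0.27,-0.91,0],[-0.27,-0.91,0],[-0.27,-0.91,0],[-0.27,-0.91,0]], delta_rot=[[0,0,0],[0,0,0],[0,0,0],[0,0,0],[0,0,0]])

```text
clock: 2.23
position: [0.4804, 0.1422, 0.2079]
tool_rot: [3.141, -0.0, 2.878]
force: [-0.6, 1.1, -0.3]
grip_width: 0.085
finger_force: 0.0
```

>>> apply_moves(linear=[[-0.27,-0.91,0],[-0.27,-0.91,0],[-0.27,-0.91,0],[-0.27,-0.91,0],[-0.27,-0.91,0]], delta_rot=[[0,0,0],[0,0,0],[0,0,0],[0,0,0],[0,0,0]])

```text
clock: 2.65
position: [0.4831, 0.0475, 0.2078]
tool_rot: [3.141, -0.0, 2.878]
force: [-1.3, 1.3, -0.5]
grip_width: 0.0853
finger_force: 0.0
```

>>> apply_moves(linear=[[-0.27,-0.91,0],[-0.27,-0.91,0],[-0.27,-0.91,0],[-0.27,-0.91,0],[-0.27,-0.91,0]], delta_rot=[[0,0,0],[0,0,0],[0,0,0],[0,0,0],[0,0,0]])

```text
clock: 3.07
position: [0.4855, -0.0474, 0.2077]
tool_rot: [3.141, -0.0, 2.878]
force: [-0.8, 1.4, 0.8]
grip_width: 0.0856
finger_force: 0.0
```

>>> apply_moves(linear=[[-0.27,-0.91,0],[-0.27,-0.91,0],[-0.27,-0.91,0],[-0.27,-0.91,0],[-0.27,-0.91,0]], delta_rot=[[0,0,0],[0,0,0],[0,0,0],[0,0,0],[0,0,0]])

```text
clock: 3.48
position: [0.4879, -0.1422, 0.2076]
tool_rot: [3.141, -0.0, 2.878]
force: [0.4, 1.6, 0.2]
grip_width: 0.0852
finger_force: 0.0
```

>>> apply_moves(linear=[[-0.27,-0.91,0],[-0.27,-0.91,0],[-0.27,-0.91,0],[-0.27,-0.91,0],[-0.27,-0.91,0]], delta_rot=[[0,0,0],[0,0,0],[0,0,0],[0,0,0],[0,0,0]])

```text
clock: 3.9
position: [0.4901, -0.2372, 0.2075]
tool_rot: [3.141, -0.001, 2.878]
force: [0.7, -0.1, 0.2]
grip_width: 0.0852
finger_force: 0.0
```

```bash
python3 snap.py w2; python3 -c "
from h import *
a=cv2.imread('pics/w1.png');b=cv2.imread('pics/w2.png')
cv2.imwrite('pics/w12.png',cv2.convertScaleAbs(np.vstack([a[:,:],b])[:, :],alpha=1.3))
s=monitor.observe();print(s['position'],s['tool_rot'])"
```

```text
[ 0.161  0.404  0.242  1.824 -0.119  0.929  1.763]
[ 0.4901979  -0.23659505  0.20754682] [ 3.14066160e+00 -4.58357476e-04  2.87847252e+00]
```

View pics/w1.png

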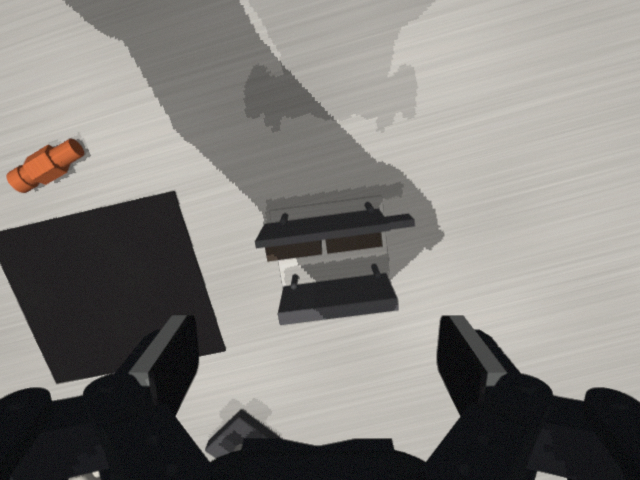

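View pics/w2.png

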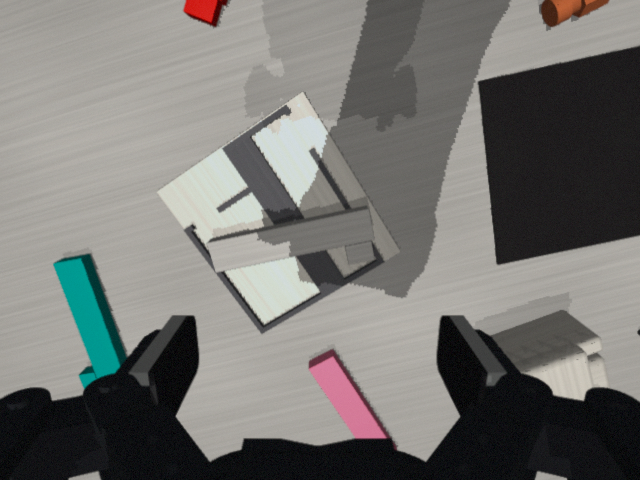

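w1 shows the rack: the pad's top edge runs (258,240)-(413,220) with its ear on the right, its lining faces the plate, and the plate is at (338,295). w2 shows the tray with corners at about (305,93), (400,250), (262,331) and (158,190). The keeper runs (210,255)-(370,225), with its lug at (360,250).

```bash
cat > meas.py <<'E'
from h import *
def load(n):
    z=np.load('pics/%s.npz'%n); return z['im'],z['d'],(z['K'],z['D'],z['T'])
def cloud(n,box):
    im,d,C=load(n); x0,y0,x1,y1=box; u,v=np.meshgrid(np.arange(x0,x1),np.arange(y0,y1)); px=np.c_[u.ravel(),v.ravel()]
    ok=d[px[:,1],px[:,0]]>0; px=px[ok]; return px,depthpts(px,d,C),im[px[:,1],px[:,0]]
def rect(P):
    r=cv2.minAreaRect((P[:,:2]*1000).astype(np.float32)); return np.array(r[0]).round(1),np.array(r[1]).round(1),round(r[2],1)
E
python3 - <<'E'
from meas import *
px,P,c=cloud('w2',(140,70,420,350))
print('hist z',np.histogram(P[:,2],bins=np.arange(-.006,.036,.003)))
K=P[(P[:,2]>.022)&(P[:,2]<.034)]; print('keeper',len(K),K[:,2].mean(),rect(K))
im,d,C=load('w2')
# tray corners
print('corners z.005',plane([[305,93],[158,190],[400,250],[262,331]],.005,C).round(4).tolist())
print('corners z.011',plane([[305,93],[158,190],[400,250],[262,331]],.011,C).round(4).tolist())
T=P[(P[:,2]>.0035)]; print('trayfoot',rect(T))
ct=cam('top'); zt=np.load('pics/top0.npz'); u,v=np.meshgrid(np.arange(340,460),np.arange(190,300)); q=np.c_[u.ravel(),v.ravel()]
Q=depthpts(q,zt['d'],ct); k=Q[(Q[:,2]>.022)&(Q[:,2]<.036)]; print('top keeper',len(k),k[:,2].mean(),rect(k)); print('top tray', rect(Q[Q[:,2]>.0035]))
px,P,c=cloud('w1',(240,190,430,330))
A=P[(P[:,2]>.060)&(P[:,2]<.075)]; 
from scipy.cluster.vq import kmeans2
l=A[:,0]>.53; print('pad top',A[~l][:,2].mean(),rect(A[~l]),'plate',rect(A[l]))
E
```

```text
hist z (array([    1, 16669, 28899, 14801,  3537,  5424,  1148,    92,   106,
         118,  2436,  3340,     0]), array([-0.006, -0.003,  0.   ,  0.003,  0.006,  0.009,  0.012,  0.015,
        0.018,  0.021,  0.024,  0.027,  0.03 ,  0.033]))
keeper 5855 0.02706592749460156 (array([ 517. , -267.2]), array([146.4,  47.2]), 86.7)
corners z.005 [[0.3924, -0.221, 0.005], [0.4369, -0.3721, 0.005], [0.5503, -0.172, 0.005], [0.5975, -0.3234, 0.005]]
corners z.011 [[0.3928, -0.2209, 0.011], [0.4367, -0.3696, 0.011], [0.5482, -0.1727, 0.011], [0.5946, -0.3217, 0.011]]
trayfoot (array([ 520.4, -265.3]), array([224.2, 160.4]), 17.5)
top keeper 842 0.027666789017092158 (array([ 515.5, -268.3]), array([145.3,  46.6]), 85.9)
top tray (array([ 433.1, -259. ]), array([308.6, 417.7]), 84.4)
pad top 0.0657235981863115 (array([496.9, 246. ]), array([125.9,  18.7]), 82.4) plate (array([555.4, 232.9]), array([100.4,  13.4]), 82.8)
```

```bash
cat > lines.py <<'E'
from meas import *
import sys
def lines(n,org,yaw,box,z=.011,L=22):
    im,d,C=load(n); x0,y0,x1,y1=box; g=cv2.cvtColor(im,cv2.COLOR_RGB2GRAY)[y0:y1,x0:x1]
    s=cv2.createLineSegmentDetector().detect(g)[0].reshape(-1,4); s=s[np.hypot(s[:,0]-s[:,2],s[:,1]-s[:,3])>L]+[x0,y0,x0,y0]
    c,sn=np.cos(yaw),np.sin(yaw); M=np.array([[c,sn],[-sn,c]])
    A=(plane(s[:,:2],z,C)[:,:2]-org)@M.T*1000; B=(plane(s[:,2:],z,C)[:,:2]-org)@M.T*1000
    for a,b,q in zip(A,B,s):
        v=b-a; an=np.degrees(np.arctan2(v[1],v[0])); an=(an+45)%90-45
        if abs(an)<6: print(a.round(1),b.round(1),'ang %.2f'%an,q.astype(int).tolist())
if __name__=='__main__': lines(sys.argv[1],np.array([.4936,-.2717]),np.radians(-163),(140,70,420,350))
E
python3 lines.py w2
```

```text
[-9.8 72.1] [-77.6  71.7] ang 0.32 [223, 270, 264, 324]
[36.9 72.2] [ 8.6 72.6] ang -0.86 [193, 229, 211, 254]
[-76.3  70. ] [-76.   6.] ang 0.30 [264, 323, 319, 290]
[ 75.6 -20.1] [ -8.3 -20.3] ang 0.15 [251, 137, 304, 217]
[-75.4   6.4] [-48.8   6.7] ang 0.60 [319, 290, 303, 268]
[-19.7 -55.2] [ 40.  -54.9] ang 0.33 [344, 208, 308, 150]
[ 77.  -54.3] [ 77.1 -21.4] ang -0.07 [284, 113, 252, 134]
[44.   7.1] [82.6  7.5] ang 0.58 [246, 185, 221, 147]
[37.5  8.1] [37.1 41.8] ang 0.62 [250, 191, 219, 212]
[42.8 41.7] [43.   7.8] ang 0.34 [216, 206, 247, 186]
[-83.1 -60. ] [-83.3  78.2] ang 0.07 [383, 261, 261, 332]
[82.1  5.6] [ 82.5 -58.5] ang 0.33 [223, 147, 284, 105]
[-83.4  78.8] [41.9 79.6] ang 0.39 [261, 332, 183, 229]
[-75.6 -19.5] [-75.8 -54.9] ang -0.35 [342, 277, 375, 258]
[ 60.  -76.5] [ 84.  -76.7] ang -0.54 [317, 116, 302, 91]
[-43.4 -20.6] [-75.  -20.7] ang 0.22 [325, 248, 343, 275]
[ 28.2 -60.7] [-22.7 -60.6] ang -0.16 [321, 159, 351, 207]
[-58.3 -61.6] [-82.5 -60.9] ang -1.57 [371, 239, 384, 260]
[ 84. -76.] [ 84.  -55.8] ang -0.06 [301, 91, 281, 105]
[83.4  6.8] [83.  79.1] ang 0.31 [221, 146, 156, 191]
[-19.2 -77.3] [ 38.4 -77. ] ang 0.31 [365, 194, 331, 138]
[82.1 79.1] [44.6 79. ] ang 0.15 [156, 192, 182, 226]
[-80.3 -77.7] [-21.7 -77.6] ang 0.10 [398, 249, 366, 196]
```

>>> apply_moves(linear=[[-0.24,-0.205,1.0],[-0.24,-0.205,1.0],[-0.24,-0.205,1.0],[-0.24,-0.205,1.0],[-0.24,-0.205,1.0]], delta_rot=[[0,0,0.06],[0,0,0.11],[0,0,0.16],[0,0,0.22],[0,0,0.22]], gripper=0.2)

```text
clock: 4.37
position: [0.5074, -0.2625, 0.1063]
tool_rot: [-3.141, -0.003, 2.411]
force: [0.1, -0.1, 0.6]
grip_width: 0.0512
finger_force: 0.0
```

>>> apply_moves(linear=[[0,0,0],[0,0,0],[0,0,0],[0,0,0],[0,0,0]], delta_rot=[[0,0,0.06],[0,0,0.11],[0,0,0.16],[0,0,0.22],[0,0,0.22]])

```text
clock: 4.78
position: [0.5082, -0.2632, 0.1085]
tool_rot: [3.14, 0.0, 1.954]
force: [-0.1, 0.5, 0.6]
grip_width: 0.0513
finger_force: 0.0
```

>>> apply_moves(linear=[[0,0,0],[0,0,0],[0,0,0],[0,0,0],[0,0,0]], delta_rot=[[0,0,0.06],[0,0,0.11],[0,0,0.16],[0,0,0.212],[0,0,0.212]])

```text
clock: 5.2
position: [0.5078, -0.2637, 0.1082]
tool_rot: [3.141, -0.0, 1.513]
force: [0.3, -0.4, -0.9]
grip_width: 0.0511
finger_force: 0.0
```

```bash
python3 snap.py w3; cat > go.py <<'E'
import sys; from h import *
# go.py x y z yawdeg : needed shift (in 0.1 m units, tool axes) and turn about tool z (in 120deg units)
x,y,z,yw=map(float,sys.argv[1:]); s=monitor.observe(); Rt=R.from_euler('xyz',s['tool_rot'])
t=R.from_euler('xyz',[np.pi,0,np.radians(yw)])
print('clock',s['clock'],'lin',(Rt.inv().apply(np.array([x,y,z])-s['position'])/.1).round(3),'rot',(np.degrees((Rt.inv()*t).as_rotvec())/120).round(3), 'F',s['force'].round(1),'w',round(s['grip_width'],4),s['qpos'].round(2))
E
python3 go.py .508 -.2627 .018 86.7
python3 - <<'E'
from meas import *
px,P,c=cloud('w3',(0,0,640,420)); k=P[(P[:,2]>.022)&(P[:,2]<.033)&(abs(P[:,0]-.51)<.05)&(abs(P[:,1]+.27)<.1)]; print(len(k),k[:,2].mean(),rect(k))
E
```

```text
[-0.014  0.642  0.568  1.851 -0.474  0.787  0.749]
clock 5.25 lin [0.012 0.002 0.901] rot [ 0.    -0.     0.003] F [-0.2  0.2  0.4] w 0.0511 [-0.01  0.64  0.57  1.85 -0.47  0.79  0.75]
11304 0.0272204944620317 (array([ 517.5, -267.1]), array([144.9,  47.1]), 86.5)
```

>>> apply_moves(linear=[[0.01,0.01,0.25],[0.01,0.01,0.5],[0.01,0.01,0.7],[0.01,0.01,0.85],[0.01,0.01,0.9]], delta_rot=[[0,0,0],[0,0,0],[0,0,0],[0,0,0],[0,0,0.003]])

```text
clock: 5.67
position: [0.5077, -0.263, 0.0161]
tool_rot: [-3.14, -0.002, 1.512]
force: [-1.1, 0.4, 0.5]
grip_width: 0.0512
finger_force: 0.0
```

>>> apply_moves(linear=[[0,0,0],[0,0,0],[0,0,0],[0,0,0],[0,0,0]], delta_rot=[[0,0,0],[0,0,0],[0,0,0],[0,0,0],[0,0,0]], gripper=-1, force=60)

```text
clock: 6.08
position: [0.5087, -0.2641, 0.0186]
tool_rot: [3.14, 0.0, 1.505]
force: [0.1, -0.1, -0.3]
grip_width: -0.0002
finger_force: 0.0
```

>>> apply_moves(linear=[[0,0,0],[0,0,0],[0,0,0],[0,0,0],[0,0,0]], delta_rot=[[0,0,0],[0,0,0],[0,0,0],[0,0,0],[0,0,0]])

```text
clock: 6.5
position: [0.5082, -0.2641, 0.0178]
tool_rot: [-3.142, 0.0, 1.504]
force: [-0.4, 0.9, 0.2]
grip_width: 0.0004
finger_force: 0.0
```

```bash
python3 snap.py w4
```

```text
[ 0.058  0.771  0.465  1.885 -0.569  0.619  0.816]
```

View pics/w4.png

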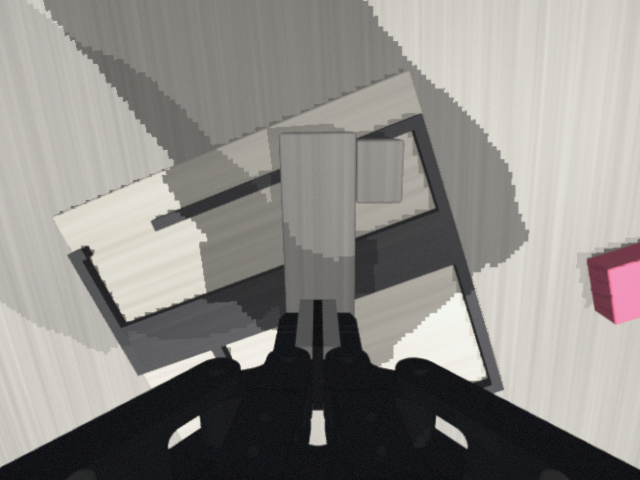

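w4: the fingers have shut at (318,305) without gripping. The bar, (280,132)-(355,310), is undisturbed beneath them. I check the height of the fingertips.

```bash
python3 - <<'E'
from meas import *
im,d,C=load('w4')
for u in (306,330):
    q=[[u,v] for v in range(280,370,8)]; P=depthpts(q,d,C); print(u,P.round(4).tolist())
s=monitor.observe(); print(s['position'],s['tool_rot'],s['finger_force'],s['force'],s['qpos'])
E
```

```text
306 [[0.5041, -0.2522, 0.0265], [0.5038, -0.2558, 0.0264], [0.5037, -0.2586, 0.0282], [0.5047, -0.2526, 0.0491], [0.505, -0.2516, 0.0578], [0.5051, -0.252, 0.0629], [0.5052, -0.2521, 0.0683], [0.5053, -0.2521, 0.0732], [0.5054, -0.2521, 0.078], [0.5057, -0.2508, 0.0846], [0.5057, -0.2517, 0.0871], [0.5059, -0.2514, 0.0915]]
330 [[0.514, -0.2527, 0.0268], [0.5138, -0.2556, 0.0284], [0.5136, -0.2595, 0.0275], [0.5133, -0.2527, 0.0501], [0.5131, -0.2531, 0.0559], [0.5129, -0.2523, 0.0633], [0.5127, -0.2526, 0.0681], [0.5126, -0.2522, 0.0739], [0.5124, -0.2523, 0.0786], [0.5123, -0.2518, 0.0837], [0.5122, -0.2519, 0.0876], [0.5121, -0.2515, 0.0919]]
[ 0.50819906 -0.26414555  0.01777863] [-3.14150489e+00  5.91769356e-05  1.50398884e+00] 0.0 [ 0.26369527 -0.6143085  -0.28112182] [ 0.05767611  0.77139929  0.46483236  1.88543993 -0.56858763  0.61902839
  0.81587168]
```

```bash
python3 - <<'E'
from meas import *
for n in ('w1','w3','w4'):
    im,d,C=load(n); K,D,T=C
    c=optics.camera_info('wrist'); v,u=np.mgrid[230:479,0:640]; q=np.c_[u.ravel(),v.ravel()]
    z=d[q[:,1],q[:,0]]; p=cv2.undistortPoints(q.astype(float).reshape(-1,1,2),K,D).reshape(-1,2)
    X=np.c_[p*z[:,None],z]; Tt=np.array(c['T_tool_cam']); Y=X@Tt[:3,:3].T+Tt[:3,3]
    m=(z>0)&(z<.16)&(abs(Y[:,0])<.03); Y=Y[m]; q=q[m]; print(n,len(Y),'min depth',z[z>0].min(),'max tool z',np.sort(Y[:,2])[-5:].round(4))
    for s in (-1,1):
        k=Y[Y[:,1]*s>0]; i=np.argsort(k[:,2])[-30:]; print(s,k[i].mean(0).round(4), 'inner |y| near tip',abs(k[k[:,2]>k[:,2].max()-.01][:,1]).min().round(4),abs(k[k[:,2]>k[:,2].max()-.01][:,1]).max().round(4))
E
```

```text
w1 50966 min depth 0.06301556 max tool z [-0.0366 -0.0366 -0.0365 -0.0363 -0.0361]
-1 [ 0.0005 -0.0432 -0.0372] inner |y| near tip 0.0425 0.0562
1 [ 0.001   0.0424 -0.0372] inner |y| near tip 0.0417 0.0549
w3 55139 min depth 0.06275521 max tool z [-0.0268 -0.0268 -0.0266 -0.0266 -0.0259]
-1 [ 0.0005 -0.0259 -0.0277] inner |y| near tip 0.0255 0.0383
1 [ 0.0003  0.0255 -0.0276] inner |y| near tip 0.0252 0.0379
w4 56251 min depth 0.06420342 max tool z [-0.0271 -0.027  -0.027  -0.0268 -0.0268]
-1 [ 0.0116 -0.0034 -0.028 ] inner |y| near tip 0.0 0.0138
1 [ 0.0117  0.0031 -0.0283] inner |y| near tip 0.0003 0.0134
```

```bash
python3 - <<'E'
from meas import *
Tt=np.array(optics.camera_info('wrist')['T_tool_cam'])
for n in ('w1','w3','w4'):
    im,d,C=load(n); K,D,T=C
    v,u=np.mgrid[230:479,0:640]; q=np.c_[u.ravel(),v.ravel()]
    z=d[q[:,1],q[:,0]]; p=cv2.undistortPoints(q.astype(float).reshape(-1,1,2),K,D).reshape(-1,2)
    Y=np.c_[p*z[:,None],z]@Tt[:3,:3].T+Tt[:3,3]
    hi=.03 if n!='w4' else -.013
    for s in (-1,1):
        m=(z>0)&(Y[:,2]<hi)&(Y[:,2]>-.06)&(abs(Y[:,0])<.03)&(Y[:,1]*s>0); k=Y[m]; i=np.argsort(k[:,2])[-30:]; t=k[:,2].max(); w=k[k[:,2]>t-.008]
        print(n,s,'tip',k[i].mean(0).round(4),'y',abs(w[:,1]).min().round(4),abs(w[:,1]).max().round(4),'x',w[:,0].min().round(4),w[:,0].max().round(4))
E
```

```text
w1 -1 tip [ 0.0005 -0.0432 -0.0372] y 0.0425 0.0547 x -0.011 0.0121
w1 1 tip [ 0.001   0.0424 -0.0372] y 0.0418 0.054 x -0.0106 0.0122
w3 -1 tip [ 0.0005 -0.0259 -0.0277] y 0.0256 0.0378 x -0.01 0.0124
w3 1 tip [ 0.0003  0.0255 -0.0276] y 0.0252 0.0373 x -0.01 0.0123
w4 -1 tip [ 0.0116 -0.0034 -0.028 ] y 0.0 0.0136 x 0.0071 0.0124
w4 1 tip [ 0.0117  0.0031 -0.0283] y 0.0003 0.0134 x 0.0069 0.0123
```

The visible finger ends sit about 25–37 mm behind the reported TCP: 28 mm at 51 mm opening, 37 mm when fully open. I use these measured tip offsets from here, so I reopen and go 25 mm lower.

>>> apply_moves(linear=[[0,0,0],[0,0,0],[0,0,0],[0,0,0],[0,0,0]], delta_rot=[[0,0,0],[0,0,0],[0,0,0],[0,0,0],[0,0,0]], gripper=0.2)

```text
clock: 6.97
position: [0.5082, -0.2641, 0.0178]
tool_rot: [-3.142, 0.0, 1.504]
force: [-0.2, -0.6, -0.5]
grip_width: 0.051
finger_force: 0.0
```

>>> apply_moves(linear=[[0.01,0,0.05],[0.01,0,0.1],[0.01,0,0.15],[0.01,0,0.2],[0.01,0,0.25]], delta_rot=[[0,0,0],[0,0,0],[0,0,0],[0,0,0],[0,0,-0.004]])

```text
clock: 7.38
position: [0.5082, -0.2631, -0.008]
tool_rot: [-3.141, -0.0, 1.512]
force: [-0.1, -0.8, -0.0]
grip_width: 0.0511
finger_force: 0.0
```

>>> apply_moves(linear=[[0,0,0],[0,0,0],[0,0,0],[0,0,0],[0,0,0]], delta_rot=[[0,0,0],[0,0,0],[0,0,0],[0,0,0],[0,0,0]], gripper=-1, force=60)

```text
clock: 7.8
position: [0.5082, -0.2632, -0.0072]
tool_rot: [-3.141, 0.0, 1.512]
force: [-0.7, -0.1, -3.0]
grip_width: 0.0274
finger_force: 59.7
```

>>> apply_moves(linear=[[0,0,0],[0,0,0],[0,0,0],[0,0,0],[0,0,0]], delta_rot=[[0,0,0],[0,0,0],[0,0,0],[0,0,0],[0,0,0]])

```text
clock: 8.22
position: [0.5082, -0.2632, -0.0072]
tool_rot: [-3.141, 0.0, 1.512]
force: [-2.3, 0.1, -2.2]
grip_width: 0.0272
finger_force: 59.8
```

>>> apply_moves(linear=[[0,0,-0.1],[0,0,-0.25],[0,0,-0.4],[0,0,-0.55],[0,0,-0.6]], delta_rot=[[0,0,0],[0,0,0],[0,0,0],[0,0,0],[0,0,0]])

```text
clock: 8.63
position: [0.5092, -0.2635, 0.0552]
tool_rot: [3.139, 0.001, 1.512]
force: [0.8, -0.1, -4.7]
grip_width: 0.0269
finger_force: 60.2
```

>>> apply_moves(linear=[[0,0,0],[0,0,0],[0,0,0],[0,0,0],[0,0,0]], delta_rot=[[0,0,-0.05],[0,0,-0.1],[0,0,-0.15],[0,0,-0.2],[0,0,-0.23]])

```text
clock: 9.05
position: [0.5083, -0.263, 0.0529]
tool_rot: [3.141, -0.0, 2.0]
force: [-0.1, -0.5, -4.6]
grip_width: 0.0271
finger_force: 60.1
```

>>> apply_moves(linear=[[0,0,0],[0,0,0],[0,0,0],[0,0,0],[0,0,0]], delta_rot=[[0,0,-0.05],[0,0,-0.1],[0,0,-0.15],[0,0,-0.2],[0,0,-0.23]])

```text
clock: 9.47
position: [0.5082, -0.2631, 0.0528]
tool_rot: [3.142, -0.0, 2.482]
force: [-0.3, -0.6, -5.6]
grip_width: 0.027
finger_force: 60.2
```

>>> apply_moves(linear=[[0,0,0],[0,0,0],[0,0,0],[0,0,0],[0,0,0]], delta_rot=[[0,0,-0.05],[0,0,-0.1],[0,0,-0.15],[0,0,-0.2],[0,0,-0.23]])

```text
clock: 9.88
position: [0.5082, -0.2632, 0.0528]
tool_rot: [-3.142, -0.0, 2.963]
force: [0.2, -0.2, -5.4]
grip_width: 0.0271
finger_force: 60.2
```

>>> apply_moves(linear=[[0,0,0],[0,0,0],[0,0,0],[0,0,0],[0,0,0]], delta_rot=[[0,0,-0.05],[0,0,-0.1],[0,0,-0.15],[0,0,-0.2],[0,0,-0.23]])

```text
clock: 10.3
position: [0.5081, -0.2632, 0.0528]
tool_rot: [3.142, -0.0, -2.838]
force: [-0.5, -0.9, -4.8]
grip_width: 0.027
finger_force: 60.2
```

```bash
python3 go.py .4792 -.2373 .03 197.25; python3 snap.py w5; python3 lines.py w5 | head -0; python3 - <<'E'
from lines import *
lines('w5',np.array([.4940,-.2735]),np.radians(-162.75),(0,0,640,420),L=30)
E
```

```text
clock 10.3 lin [0.199 0.334 0.228] rot [ 0.    -0.     0.001] F [-0.5 -0.9 -4.8] w 0.027 [ 0.38  0.65 -0.01  1.86  0.01  0.64  2.24]
[ 0.384  0.647 -0.013  1.858  0.013  0.636  2.236]
[36.9 70.7] [-74.2  70.6] ang 0.06 [164, 164, 185, 358]
[50.7  5.1] [82.8  5.2] ang 0.23 [294, 135, 293, 65]
[ 47.  -28.7] [ 46.7 -43.6] ang -0.80 [363, 143, 393, 144]
[42.8 39.6] [43.  16.6] ang 0.51 [225, 152, 271, 151]
[37.3 16.7] [37.3 40. ] ang 0.17 [271, 163, 225, 163]
[-89.9 -29.3] [-61.5 -27.2] ang 4.30 [356, 382, 354, 339]
[-60.7 -55.7] [  8.  -55.6] ang 0.09 [404, 338, 412, 220]
[-72.6  78.1] [41.9 78.3] ang 0.07 [172, 355, 148, 154]
[82.2  4.2] [ 82.2 -60.7] ang 0.03 [295, 66, 433, 67]
[-115.7   16.7] [-88.2  16.2] ang -1.06 [279, 418, 279, 379]
[ 39.5 -61.9] [-68.8 -62.1] ang 0.13 [428, 159, 414, 350]
[ 49.9 -27.4] [49.6 15.1] ang 0.40 [360, 137, 274, 137]
[-41.3  15.4] [-68.9  15.4] ang -0.03 [278, 306, 279, 350]
[ 3.1 17.1] [36.1 17.1] ang -0.17 [273, 229, 271, 165]
[-60.8 -27.8] [-41.3 -27.6] ang 0.49 [355, 338, 355, 306]
[83.   3.1] [82.9 77.1] ang 0.07 [298, 65, 141, 66]
[27.4 15.5] [ 0.4 15.7] ang -0.39 [274, 183, 275, 234]
[-73.4  73.3] [36.8 73.3] ang 0.02 [180, 357, 159, 164]
[-35.3  16.6] [-1.6 16.7] ang 0.19 [276, 296, 274, 238]
[82.  77.1] [43.6 77.1] ang 0.04 [142, 67, 150, 150]
[  9.9 -57. ] [ 40.  -56.9] ang 0.22 [415, 216, 418, 158]
[  7.9 -29.1] [-35.2 -29.1] ang 0.01 [361, 220, 358, 296]
[  7.8 -54.2] [  8.3 -30. ] ang -1.16 [409, 220, 363, 219]
[-14.8 -77.1] [  2.7 -77.3] ang -0.47 [449, 261, 452, 230]
[ 33.9 -77.1] [ 66.9 -77.1] ang -0.01 [458, 170, 464, 101]
[ 31.8 -29.6] [ 10.6 -29.9] ang 0.79 [363, 174, 363, 215]
[  8.  -77.2] [ 32.7 -77.2] ang 0.09 [453, 220, 457, 173]
[ 14.5 -28.2] [ 30.6 -28.1] ang 0.40 [360, 208, 360, 176]Exception ignored on flushing sys.stdout:
BrokenPipeError: [Errno 32] Broken pipe
```

```bash
python3 - <<'E'
from meas import *
px,P,c=cloud('w5',(200,60,460,320)); m=(P[:,2]>.078)&(P[:,2]<.096)&(abs(P[:,0]-.5)<.1); k=P[m]; q=px[m]
print(len(k),k[:,2].mean(),rect(k),q.min(0),q.max(0))
s=monitor.observe(); yaw=s['tool_rot'][2]; c_,s_=np.cos(yaw),np.sin(yaw); M=np.array([[c_,s_],[-s_,c_]])
L=(k[:,:2]-s['position'][:2])@M.T*1000; L[:,1]*=1
print('tool-yaw frame x',np.percentile(L[:,0],[.2,99.8]).round(1))
for a in range(10,80,10):
    w=L[abs(L[:,0]-a)<2]; print(a,np.percentile(w[:,1],[1,99]).round(1) if len(w) else '')
pl=np.linalg.lstsq(np.c_[k[:,:2],np.ones(len(k))],k[:,2],rcond=None)[0]; print('slope',pl[:2])
E
```

```text
20853 0.0871639277710561 (array([ 472.1, -269.4]), array([67.5, 53.9]), 9.0) [240 136] [420 319]
tool-yaw frame x [ 6.2 68.9]
10 [-20.7  19.2]
20 [-15.1  13.3]
30 [-15.1  13.1]
40 [-15.4  13.2]
50 [-32.8  13. ]
60 [-32.9  13. ]
70 [-14.8  12.8]
slope [0.00654888 0.00328173]
```

>>> apply_moves(linear=[[0.1,0.16,0.1],[0.2,0.325,0.2],[0.2,0.325,0.3],[0.2,0.325,0.3],[0.2,0.325,0.3]], delta_rot=[[0,0,0],[0,0,0],[0,0,0],[0,0,0],[0,0,0.001]])

```text
clock: 10.77
position: [0.4798, -0.2381, 0.0228]
tool_rot: [-3.142, -0.0, -2.847]
force: [0.7, -0.6, -5.7]
grip_width: 0.0275
finger_force: 60.4
```

```bash
python3 go.py .4794 -.2381 -.0134 197.3; python3 snap.py w6; python3 - <<'E'
from lines import *
O=np.array([.4946,-.2734]); Y=np.radians(-162.7)
lines('w6',O,Y,(0,0,640,400),L=60)
px,P,c=cloud('w6',(150,60,460,330)); s=monitor.observe(); zt=s['position'][2]+.0343
k=P[(abs(P[:,2]-zt)<.004)]; c_,s_=np.cos(Y),np.sin(Y); L=(k[:,:2]-O)@np.array([[c_,s_],[-s_,c_]]).T*1000
print('keeper z',k[:,2].mean(),'xmax',np.percentile(L[:,0],99.7))
for a in (20,30,40,50,60,68):
    w=L[abs(L[:,0]-a)<2]; print(a,np.percentile(w[:,1],[1,99]).round(1) if len(w) else '')
E
```

```text
clock 10.7667 lin [0.004 0.001 0.362] rot [-0.    -0.    -0.004] F [ 0.7 -0.6 -5.7] w 0.0275 [ 0.36  0.66 -0.01  1.96  0.01  0.52  2.2 ]
[ 0.358  0.657 -0.011  1.965  0.014  0.52   2.202]
[37.8 69.3] [-52.   69.4] ang -0.06 [76, 216, 107, 387]
[44.1 38.2] [44.3  5.3] ang 0.41 [143, 202, 216, 200]
[9.1 5. ] [37.7  5. ] ang -0.06 [223, 275, 218, 215]
[ 70.9 -20.2] [ -5.6 -19.3] ang -0.68 [272, 138, 276, 304]
[44.9  5. ] [82.3  5. ] ang 0.03 [217, 199, 210, 110]
[38.1  5.8] [38.  40.1] ang 0.10 [216, 214, 140, 215]
[83.   4.5] [ 83.  -61.4] ang -0.03 [211, 108, 370, 107]
[ -6.9 -20.6] [-58.2 -18.2] ang -2.61 [279, 306, 278, 398]
[ 72.2 -23.2] [ 71.9 -56.4] ang -0.41 [279, 134, 358, 134]
[-58.4  78.3] [42.5 78.3] ang 0.01 [92, 398, 55, 206]
[ 70.5 -57.5] [ 71. -20.] ang -0.76 [360, 138, 271, 137]
[ 34.8 -61.9] [ -3.4 -62.1] ang 0.17 [368, 220, 366, 299]
[ 84.5 -28.3] [84.2 75.1] ang 0.13 [290, 104, 44, 108]
[ 84.1 -77.4] [ 84.5 -29.3] ang -0.39 [409, 104, 293, 104]
[-55.3  73.3] [37.3 73.3] ang 0.01 [101, 393, 68, 217]
[ -5.3 -57.9] [ 51.6 -58.2] ang -0.29 [358, 303, 361, 183]
[42.7  5.5] [42.7 38.4] ang -0.01 [216, 204, 143, 205]
[83.5 75.5] [45.2 75.6] ang -0.09 [43, 110, 59, 200]
keeper z 0.057213401480901135 xmax 72.44223400000288
20 [-53.  -24.8]
30 [-53.  -24.9]
40 [-53.2 -24.8]
50 [-71.1 -25.2]
60 [-71.1 -25.2]
68 [-71.1 -25.5]
```

>>> apply_moves(linear=[[0.0,0,0.08],[0.0,0,0.16],[0.0,0,0.23],[0.0,0,0.29],[0.0,0,0.32]], delta_rot=[[0,0,0],[0,0,-0.003],[0,0,-0.003],[0,0,-0.003],[0,0,-0.003]])

```text
clock: 11.23
position: [0.4792, -0.2378, -0.0104]
tool_rot: [3.141, -0.001, -2.84]
force: [0.2, -0.4, -4.1]
grip_width: 0.027
finger_force: 60.4
```

>>> apply_moves(linear=[[0.0,0,0.01],[0.0,0,0.02],[0.0,0,0.03],[0.0,0,0.04],[0.0,0,0.04]], delta_rot=[[0,0,0],[0,0,0],[0,0,0],[0,0,0],[0,0,0]])

```text
clock: 11.65
position: [0.4798, -0.238, -0.0126]
tool_rot: [-3.141, 0.0, -2.84]
force: [-2.4, 1.4, 4.1]
grip_width: 0.0273
finger_force: 65.5
```

```bash
python3 go.py .4794 -.2381 -.0134 197.3
```

```text
clock 11.65 lin [0.004 0.    0.008] rot [-0.  0. -0.] F [-2.4  1.4  4.1] w 0.0273 [ 0.36  0.72 -0.01  1.97  0.02  0.45  2.2 ]
```

>>> apply_moves(linear=[[0,0,0],[0,0,0],[0,0,0],[0,0,0],[0,0,0]], delta_rot=[[0,0,0],[0,0,0],[0,0,0],[0,0,0],[0,0,0]], gripper=0.0)

```text
clock: 12.07
position: [0.4797, -0.2379, -0.0131]
tool_rot: [-3.141, 0.0, -2.84]
force: [-0.1, -0.3, -0.4]
grip_width: 0.0432
finger_force: 0.0
```

>>> apply_moves(linear=[[0,0,-0.2],[0,0,-0.5],[0,0,-0.8],[0,0,-1],[0,0,-1]], delta_rot=[[0,0,0],[0,0,0],[0,0,0],[0,0,0],[0,0,0]])

```text
clock: 12.48
position: [0.4815, -0.2388, 0.0906]
tool_rot: [-3.138, 0.004, -2.84]
force: [1.3, -0.9, 1.0]
grip_width: 0.0426
finger_force: 0.0
```

```bash
python3 snap.py w7; cat > chk.py <<'E'
import sys
from lines import *
n=sys.argv[1]; zlo,zhi=float(sys.argv[2]),float(sys.argv[3]); O=np.array([.4946,-.2734]); Y=np.radians(-162.7)
px,P,c=cloud(n,(0,0,640,479)); c_,s_=np.cos(Y),np.sin(Y); L=(P[:,:2]-O)@np.array([[c_,s_],[-s_,c_]]).T*1000
y0,y1=(float(sys.argv[4]),float(sys.argv[5])); m=(P[:,2]>zlo)&(P[:,2]<zhi)&(abs(L[:,0])<85)&(L[:,1]>y0)&(L[:,1]<y1); k=L[m]
pl=np.linalg.lstsq(np.c_[P[m][:,:2],np.ones(m.sum())],P[m][:,2],rcond=None)[0]
print(len(k),'z',P[m][:,2].mean(),'slope',pl[:2].round(4),'x',np.percentile(k[:,0],[.3,99.7]).round(1),'y',np.percentile(k[:,1],[.3,99.7]).round(1),rect(k/1000))
E
python3 chk.py w7 .016 .027 -85 -10; python3 go.py .54 .24 .1 82.5
```

```text
[ 0.359  0.543 -0.012  1.936  0.011  0.657  2.213]
12402 z 0.02121732031104303 slope [-0.0004 -0.001 ] x [-72.5  72.1] y [-70.8 -24.4] (array([ -0.7, -47.1]), array([ 47. , 145.7]), 89.1)
clock 12.5333 lin [-1.987  4.392 -0.118] rot [0.001 0.002 0.957] F [-0.1 -0.1  0.4] w 0.0427 [ 0.36  0.55 -0.01  1.94  0.01  0.65  2.21]
```

The keeper is seated: top at 21.2 mm, level, and centred within about 1 mm. Now the pad.

>>> apply_moves(linear=[[-0.315,0.9,0],[-0.315,0.9,0],[-0.315,0.9,0],[-0.315,0.9,0],[-0.315,0.9,0]], delta_rot=[[0,0,0],[0,0,0],[0,0,0],[0,0,0],[0,0,0]])

```text
clock: 12.95
position: [0.4828, -0.1418, 0.0861]
tool_rot: [3.141, -0.001, -2.838]
force: [-0.8, -0.8, 0.0]
grip_width: 0.0426
finger_force: 0.0
```

>>> apply_moves(linear=[[-0.315,0.9,0],[-0.315,0.9,0],[-0.315,0.9,0],[-0.315,0.9,0],[-0.315,0.9,0]], delta_rot=[[0,0,0],[0,0,0],[0,0,0],[0,0,0],[0,0,0]])

```text
clock: 13.37
position: [0.4863, -0.0476, 0.0864]
tool_rot: [-3.141, -0.001, -2.839]
force: [0.8, -1.3, 0.6]
grip_width: 0.0429
finger_force: 0.0
```

>>> apply_moves(linear=[[-0.315,0.9,0],[-0.315,0.9,0],[-0.315,0.9,0],[-0.315,0.9,0],[-0.315,0.9,0]], delta_rot=[[0,0,0],[0,0,0],[0,0,0],[0,0,0],[0,0,0]])

```text
clock: 13.78
position: [0.4898, 0.0472, 0.0865]
tool_rot: [-3.141, -0.0, -2.84]
force: [-0.5, -1.4, -0.1]
grip_width: 0.0429
finger_force: 0.0
```

>>> apply_moves(linear=[[-0.315,0.9,0],[-0.315,0.9,0],[-0.315,0.9,0],[-0.315,0.9,0],[-0.315,0.9,0]], delta_rot=[[0,0,0],[0,0,0],[0,0,0],[0,0,0],[0,0,0]])

```text
clock: 14.2
position: [0.4932, 0.1421, 0.0865]
tool_rot: [-3.141, -0.0, -2.84]
force: [0.0, -1.2, -0.8]
grip_width: 0.0424
finger_force: 0.0
```

>>> apply_moves(linear=[[-0.315,0.9,0],[-0.315,0.9,0],[-0.315,0.9,0],[-0.315,0.9,0],[-0.315,0.9,0]], delta_rot=[[0,0,0],[0,0,0],[0,0,0],[0,0,0],[0,0,0]])

```text
clock: 14.62
position: [0.4967, 0.2371, 0.0865]
tool_rot: [-3.141, -0.0, -2.841]
force: [-0.1, -1.1, 0.7]
grip_width: 0.0427
finger_force: 0.0
```

>>> apply_moves(linear=[[0,0,0],[0,0,0],[0,0,0],[0,0,0],[0,0,0]], delta_rot=[[0,0,0.05],[0,0,0.1],[0,0,0.15],[0,0,0.2],[0,0,0.239]])

```text
clock: 15.03
position: [0.497, 0.2357, 0.0869]
tool_rot: [-3.141, 0.0, 2.934]
force: [-0.5, 0.2, 1.2]
grip_width: 0.0424
finger_force: 0.0
```

>>> apply_moves(linear=[[0,0,0],[0,0,0],[0,0,0],[0,0,0],[0,0,0]], delta_rot=[[0,0,0.05],[0,0,0.1],[0,0,0.15],[0,0,0.2],[0,0,0.239]])

```text
clock: 15.45
position: [0.497, 0.2358, 0.0869]
tool_rot: [-3.141, 0.001, 2.433]
force: [0.6, 1.4, 0.2]
grip_width: 0.0427
finger_force: 0.0
```

>>> apply_moves(linear=[[0,0,0],[0,0,0],[0,0,0],[0,0,0],[0,0,0]], delta_rot=[[0,0,0.05],[0,0,0.1],[0,0,0.15],[0,0,0.2],[0,0,0.239]])

```text
clock: 15.87
position: [0.4969, 0.2358, 0.0869]
tool_rot: [-3.141, 0.001, 1.933]
force: [0.3, -0.2, 0.1]
grip_width: 0.043
finger_force: 0.0
```

>>> apply_moves(linear=[[0,0,0],[0,0,0],[0,0,0],[0,0,0],[0,0,0]], delta_rot=[[0,0,0.05],[0,0,0.1],[0,0,0.15],[0,0,0.2],[0,0,0.239]])

```text
clock: 16.28
position: [0.497, 0.2359, 0.087]
tool_rot: [3.141, 0.001, 1.432]
force: [0.5, 0.0, 0.4]
grip_width: 0.0424
finger_force: 0.0
```

```bash
python3 snap.py w8; python3 - <<'E'
from meas import *
px,P,c=cloud('w8',(0,0,640,470)); A=P[(P[:,2]>.060)&(P[:,2]<.072)&(abs(P[:,1]-.24)<.09)&(abs(P[:,0]-.52)<.08)]
l=A[:,0]>.53; print('pad',A[~l][:,2].mean(),rect(A[~l]),'plate',rect(A[l]))
px,P,c=cloud('w1',(240,190,430,330)); A=P[(P[:,2]>.064)&(P[:,2]<.075)]; l=A[:,0]>.53; print('pad>.064',rect(A[~l]))
E
python3 go.py .496 .238 .0175 82.4
```

```text
[-0.94   0.645  0.556  1.921 -0.503  0.717 -0.224]
pad 0.06590435185863627 (array([497.2, 245.8]), array([126.3,  18.1]), 82.6) plate (array([556. , 234.4]), array([96.8, 12.6]), 82.8)
pad>.064 (array([496.9, 245.8]), array([125.5,  18.6]), 82.4)
clock 16.3333 lin [ 0.019 -0.011  0.693] rot [-0.     0.    -0.005] F [-1.1 -0.4  0.5] w 0.0428 [-0.94  0.65  0.56  1.92 -0.5   0.72 -0.23]
```

>>> apply_moves(linear=[[0.02,-0.01,0.2],[0.02,-0.01,0.4],[0.02,-0.01,0.55],[0.02,-0.01,0.65],[0.02,-0.01,0.69]], delta_rot=[[0,0,-0.004],[0,0,-0.004],[0,0,-0.004],[0,0,-0.004],[0,0,-0.004]])

```text
clock: 16.75
position: [0.4955, 0.2388, 0.0167]
tool_rot: [-3.141, 0.001, 1.449]
force: [0.5, -0.3, -0.1]
grip_width: 0.0428
finger_force: 0.0
```

>>> apply_moves(linear=[[0,0,0],[0,0,0],[0,0,0],[0,0,0],[0,0,0]], delta_rot=[[0,0,0],[0,0,0],[0,0,0],[0,0,0],[0,0,0]], gripper=-1, force=80)

```text
clock: 17.17
position: [0.4962, 0.2404, 0.0186]
tool_rot: [3.14, -0.0, 1.449]
force: [0.5, -4.1, 7.8]
grip_width: 0.0165
finger_force: 80.0
```

>>> apply_moves(linear=[[0,0,0],[0,0,0],[0,0,-0.1],[0,0,-0.2],[0,0,-0.3]], delta_rot=[[0,0,0],[0,0,0],[0,0,0],[0,0,0],[0,0,0]])

```text
clock: 17.58
position: [0.4953, 0.2408, 0.0489]
tool_rot: [-3.141, -0.0, 1.45]
force: [-0.3, 0.2, -5.1]
grip_width: 0.0167
finger_force: 78.9
```

>>> apply_moves(linear=[[0,0,-0.2],[0,0,-0.4],[0,0,-0.6],[0,0,-0.8],[0,0,-0.8]], delta_rot=[[0,0,0],[0,0,0],[0,0,0],[0,0,0],[0,0,0]])

```text
clock: 18.0
position: [0.4969, 0.2415, 0.1318]
tool_rot: [3.138, -0.003, 1.45]
force: [0.6, 0.7, -5.4]
grip_width: 0.0162
finger_force: 79.1
```

```bash
python3 go.py .54 .02 .12 82.4
```

```text
clock 18.0 lin [-2.147  0.695  0.113] rot [ 0.002 -0.002  0.005] F [ 0.6  0.7 -5.4] w 0.0162 [-0.98  0.58  0.61  1.89 -0.45  0.8  -0.26]
```

>>> apply_moves(linear=[[-0.72,0.23,0],[-0.72,0.23,0],[-0.72,0.23,0],[-0.72,0.23,0],[-0.72,0.23,0]], delta_rot=[[0,0,0],[0,0,0],[0,0,0],[0,0,0],[0,0,0]])

```text
clock: 18.42
position: [0.5094, 0.1667, 0.1277]
tool_rot: [-3.141, -0.0, 1.449]
force: [0.0, 0.2, -6.0]
grip_width: 0.0163
finger_force: 79.0
```

>>> apply_moves(linear=[[-0.72,0.23,0],[-0.72,0.23,0],[-0.72,0.23,0],[-0.72,0.23,0],[-0.72,0.23,0]], delta_rot=[[0,0,0],[0,0,0],[0,0,0],[0,0,0],[0,0,0]])

```text
clock: 18.83
position: [0.5236, 0.0931, 0.1276]
tool_rot: [-3.141, -0.0, 1.45]
force: [0.5, 0.9, -5.9]
grip_width: 0.016
finger_force: 79.1
```

>>> apply_moves(linear=[[-0.72,0.23,0],[-0.72,0.23,0],[-0.72,0.23,0],[-0.72,0.23,0],[-0.72,0.23,0]], delta_rot=[[0,0,0],[0,0,0],[0,0,0],[0,0,0],[0,0,0]])

```text
clock: 19.25
position: [0.5378, 0.0193, 0.1276]
tool_rot: [-3.141, -0.0, 1.451]
force: [0.5, 0.6, -5.8]
grip_width: 0.0165
finger_force: 79.3
```

>>> apply_moves(linear=[[0,0,0],[0,0,0],[0,0,0],[0,0,0],[0,0,0]], delta_rot=[[-0.05,0,0],[-0.1,0,0],[-0.15,0,0],[-0.2,0,0],[-0.23,0,0]])

```text
clock: 19.67
position: [0.5381, 0.0288, 0.1288]
tool_rot: [2.765, -0.022, 1.463]
force: [-0.3, 0.5, -4.4]
grip_width: 0.0164
finger_force: 80.3
```

>>> apply_moves(linear=[[0,0,0],[0,0,0],[0,0,0],[0,0,0],[0,0,0]], delta_rot=[[-0.05,0,0],[-0.1,0,0],[-0.15,0,0],[-0.2,0,0],[-0.23,0,0]])

```text
clock: 20.08
position: [0.5219, 0.0352, 0.1898]
tool_rot: [2.598, 0.012, 1.449]
force: [0.4, -1.4, -4.6]
grip_width: 0.0166
finger_force: 80.4
```

```bash
cat > tilt.py <<'E'
import sys; from h import *
x,y,z=map(float,sys.argv[1:]); s=monitor.observe(); Rt=R.from_euler('xyz',s['tool_rot']); print('pos',s['position'].round(4),'axes',Rt.as_matrix().round(3).tolist(),'lin',(Rt.inv().apply(np.array([x,y,z])-s['position'])/.1).round(3),s['qpos'].round(2),'F',s['force'].round(1))
E
python3 tilt.py .54 .02 .025
```

```text
pos [0.5219 0.0352 0.1898] axes [[0.121, 0.85, 0.512], [0.993, -0.097, -0.073], [-0.012, 0.517, -0.856]] lin [-0.108 -0.683  1.514] [-1.2   0.39  1.09  2.38 -1.26  0.16  0.86] F [ 0.4 -1.4 -4.6]
```

The forward tilt ran into the q5 and q6 limits at 31°. I fit the arm's kinematics from logged poses to find a feasible tilt direction.

```bash
cat > fk.py <<'E'
from h import *
from scipy.optimize import least_squares
import itertools
s=monitor.observe()
dat=[([-1.3752,.522,-.0363,1.6,.0212,1.0211,-.1128],[.1641,.6027,.2073],[-3.1406,0,2.8758]),
([.161,.404,.242,1.824,-.119,.929,1.763],[.4902,-.2366,.2075],[3.1407,0,2.8785]),
([.0577,.7714,.4648,1.8854,-.5686,.6190,.8159],[.5082,-.26415,.01778],[-3.1415,0,1.50399]),
([.384,.647,-.013,1.858,.013,.636,2.236],[.5081,-.2632,.0528],[3.142,0,-2.838]),
([-.94,.645,.556,1.921,-.503,.717,-.224],[.497,.2359,.087],[3.141,0,1.432]),
([-1.198,.39,1.09,2.38,-1.26,.16,.86],[.5219,.0352,.1898],[2.598,.012,1.449])]
dat[-1]=(s['qpos'].tolist(),s['position'].tolist(),s['tool_rot'].tolist()) if abs(s['tool_rot'][0])<2.9 else dat[-1]
def fk(q,p,sg):
    h,L1,L2,L3,y0,y7=p; r=R.from_euler('Z',sg[0]*q[0]+y0); t=np.array([0,0,h]); r=r*R.from_euler('YZ',[sg[1]*q[1],sg[2]*q[2]]); t=t+r.apply([0,0,L1])
    r=r*R.from_euler('YZ',[q[3]*sg[3],sg[4]*q[4]]); t=t+r.apply([0,0,L2]); r=r*R.from_euler('YZ',[q[5]*sg[5],sg[6]*q[6]+y7]); t=t+r.apply([0,0,L3]); return t,r
def res(p,sg):
    o=[]
    for q,x,e in dat:
        t,r=fk(q,p,sg); o+=list((t-x)*3)+list((R.from_euler('xyz',e).inv()*r).as_rotvec())
    return np.array(o)
def fit():
    best=None
    for a in itertools.product([1,-1],repeat=4):
        sg=[a[0],1,a[1],1,a[2],1,a[3]]
        for y7 in (-1.57,0,1.57,3.14):
            f=least_squares(res,[.36,.518,.43,.37,0,y7],args=(sg,))
            if best is None or f.cost<best[0]: best=(f.cost,sg,f.x)
    return best
if __name__=='__main__':
    b=fit(); print(b); print(np.abs(res(b[2],b[1])).reshape(-1,6).max(1))
E
python3 fk.py
```

```text
(np.float64(0.002867358346251297), [-1, 1, -1, 1, -1, 1, -1], array([ 0.34937565,  0.54079369,  0.41962829,  0.38479261, -0.0987166 ,
        1.47421672]))
[0.01928711 0.01785973 0.02173833 0.01759987 0.01976597 0.05089285]
```

```bash
cat > ik.py <<'E'
from fk import *
sg=[-1,1,-1,1,-1,1,-1]; p=[0.34937565,0.54079369,0.41962829,0.38479261,-0.0987166,1.47421672]
lo=np.array([-2.91,-.3,-1.5,.17,-1.26,.16,-2.52]); hi=np.array([2.91,2.13,1.42,2.43,4.41,1.93,2.52])
def target(yaw,th): return R.from_euler('xyz',[np.pi,0,np.radians(yaw)])*R.from_rotvec([-np.radians(th),0,0])
def err(q,x,Rt):
    t,r=fk(q,p,sg); return np.r_[(t-x)*3,(Rt.inv()*r).as_rotvec()]
def follow(q,x0,path):   # min-norm differential IK along (x,R) waypoints, clipped
    q=np.array(q,float)
    for x,Rt in path:
        for _ in range(12):
            e=err(q,x,Rt); J=np.array([(err(q+1e-5*np.eye(7)[i],x,Rt)-e)/1e-5 for i in range(7)]).T
            q=np.clip(q-J.T@np.linalg.solve(J@J.T+1e-5*np.eye(6),e),lo+.01,hi-.01)
    return q,np.abs(err(q,x,Rt)).max()
if __name__=='__main__':
    q0=dat[-1][0]; x0=np.array(dat[-1][1])
    for yaw in (83,125,173,210,250):
        for x in ([.52,.02,.1],[.57,.02,.1]):
            x=np.array(x); q=q0; 
            P=[(x0+(x-x0)*k/5,target(83,31*(1-k/5))) for k in range(6)]+[(x,target(83+(yaw-83)*k/8,0)) for k in range(9)]
            q,e0=follow(q,x0,P); out=[]
            for th in (15,30,45,60):
                q,e=follow(q,x0,[(x,target(yaw,th-10)),(x,target(yaw,th-5)),(x,target(yaw,th))]); out.append((th,round(e,3)))
            q,e=follow(q,x0,[(x-[0,0,.04],target(yaw,60)),(x-[0,0,.075],target(yaw,60))]); print(yaw,x[0],round(e0,3),out,round(e,3),q.round(2))
E
python3 ik.py
```

```text
83 0.52 0.0 [(15, np.float64(0.0)), (30, np.float64(1.56)), (45, np.float64(1.116)), (60, np.float64(0.568))] 0.88 [ 1.32  1.1  -0.52  2.42  0.52  0.17  0.73]
83 0.57 0.0 [(15, np.float64(0.0)), (30, np.float64(1.562)), (45, np.float64(1.274)), (60, np.float64(0.834))] 0.574 [ 2.31  2.12 -0.6   2.42 -0.01  0.17  2.51]
125 0.52 0.0 [(15, np.float64(0.0)), (30, np.float64(0.23)), (45, np.float64(0.526)), (60, np.float64(0.342))] 0.518 [ 1.65  1.63 -1.15  2.42 -0.82  0.17  2.51]
125 0.57 0.0 [(15, np.float64(0.0)), (30, np.float64(0.084)), (45, np.float64(0.766)), (60, np.float64(0.842))] 0.964 [ 1.51  1.89 -1.4   2.42 -0.96  0.17  2.51]
173 0.52 0.0 [(15, np.float64(0.0)), (30, np.float64(0.0)), (45, np.float64(0.029)), (60, np.float64(0.009))] 0.003 [ 0.79  1.1  -0.45  1.85 -0.67  0.9   2.51]
173 0.57 0.0 [(15, np.float64(0.0)), (30, np.float64(0.0)), (45, np.float64(0.011)), (60, np.float64(0.019))] 0.008 [ 0.67  1.1  -0.35  1.74 -0.76  1.    2.51]
210 0.52 0.0 [(15, np.float64(0.0)), (30, np.float64(0.007)), (45, np.float64(0.003)), (60, np.float64(0.001))] 0.003 [ 0.43  1.19 -0.28  1.37 -0.37  1.46  2.51]
210 0.57 0.0 [(15, np.float64(0.0)), (30, np.float64(0.007)), (45, np.float64(0.003)), (60, np.float64(0.0))] 0.005 [ 0.34  1.23 -0.18  1.2  -0.46  1.58  2.51]
250 0.52 0.02 [(15, np.float64(0.004)), (30, np.float64(0.002)), (45, np.float64(0.001)), (60, np.float64(0.014))] 0.003 [ 0.26  1.38 -0.63  0.98  0.21  1.88  2.51]
250 0.57 0.022 [(15, np.float64(0.004)), (30, np.float64(0.003)), (45, np.float64(0.002)), (60, np.float64(0.149))] 0.102 [ 0.19  1.46 -0.62  0.72  0.22  1.92  2.51]
```

>>> apply_moves(linear=[[0,0,0],[0,0,0],[0,0,0],[0,0,0],[0,0,0]], delta_rot=[[0.05,0,0],[0.1,0,0],[0.15,0,0],[0.2,0,0],[0.25,0,0]])

```text
clock: 20.5
position: [0.5213, 0.0351, 0.1895]
tool_rot: [3.097, 0.015, 1.45]
force: [2.6, 2.5, -5.9]
grip_width: 0.0163
finger_force: 80.1
```

```bash
python3 go.py .53 .04 .13 185
```

```text
clock 20.5 lin [0.068 0.054 0.597] rot [ 0.009  0.024 -0.849] F [ 2.6  2.5 -5.9] w 0.0163 [-1.    0.74  1.27  1.96 -0.82  1.04  0.51]
```

>>> apply_moves(linear=[[0.07,0.05,0.2],[0.07,0.05,0.4],[0.07,0.05,0.5],[0.07,0.05,0.5],[0.07,0.05,0.5]], delta_rot=[[0.009,0.02,-0.05],[0.009,0.02,-0.1],[0.009,0.02,-0.15],[0.009,0.02,-0.2],[0.009,0.02,-0.21]])

```text
clock: 20.92
position: [0.5306, 0.0402, 0.139]
tool_rot: [3.11, -0.011, 1.896]
force: [0.3, 0.8, -5.1]
grip_width: 0.0166
finger_force: 80.5
```

>>> apply_moves(linear=[[0,0,0],[0,0,0],[0,0,0],[0,0,0],[0,0,0]], delta_rot=[[0,0,-0.05],[0,0,-0.1],[0,0,-0.15],[0,0,-0.2],[0,0,-0.22]])

```text
clock: 21.33
position: [0.531, 0.04, 0.14]
tool_rot: [3.107, 0.005, 2.354]
force: [-0.3, -0.4, -4.9]
grip_width: 0.0166
finger_force: 80.5
```

>>> apply_moves(linear=[[0,0,0],[0,0,0],[0,0,0],[0,0,0],[0,0,0]], delta_rot=[[0,0,-0.05],[0,0,-0.1],[0,0,-0.15],[0,0,-0.2],[0,0,-0.22]])

```text
clock: 21.75
position: [0.5309, 0.0399, 0.14]
tool_rot: [3.113, 0.02, 2.814]
force: [1.5, -0.6, -5.5]
grip_width: 0.0164
finger_force: 80.5
```

>>> apply_moves(linear=[[0,0,0],[0,0,0],[0,0,0],[0,0,0],[0,0,0]], delta_rot=[[0,0,-0.05],[0,0,-0.1],[0,0,-0.15],[0,0,-0.2],[0,0,-0.2]])

```text
clock: 22.17
position: [0.5309, 0.0396, 0.14]
tool_rot: [3.123, 0.03, -3.051]
force: [0.1, -0.4, -5.2]
grip_width: 0.0165
finger_force: 80.4
```

```bash
python3 go.py .53 .04 .11 185
```

```text
clock 22.1667 lin [ 0.018 -0.001  0.299] rot [0.009 0.014 0.002] F [ 0.1 -0.4 -5.2] w 0.0165 [-0.67  0.55  0.69  1.96 -0.52  0.78  1.98]
```

>>> apply_moves(linear=[[0,0,0.05],[0,0,0.1],[0,0,0.15],[0,0,0.2],[0,0,0.2]], delta_rot=[[-0.05,0.014,0],[-0.1,0.014,0],[-0.15,0.014,0],[-0.2,0.014,0],[-0.22,0.014,0]])

```text
clock: 22.58
position: [0.5319, 0.038, 0.1192]
tool_rot: [2.658, -0.0, -3.055]
force: [0.0, 0.2, -6.3]
grip_width: 0.0165
finger_force: 80.7
```

>>> apply_moves(linear=[[0,0,0],[0,0,0],[0,0,0],[0,0,0],[0,0,0]], delta_rot=[[-0.05,0,0],[-0.1,0,0],[-0.15,0,0],[-0.2,0,0],[-0.24,0,0]])

```text
clock: 23.0
position: [0.5314, 0.0398, 0.1184]
tool_rot: [2.253, -0.007, -3.049]
force: [-0.3, 0.2, -8.1]
grip_width: 0.0165
finger_force: 80.9
```

```bash
python3 tilt.py .53 .04 .03; python3 - <<'E'
from h import *
im,d=optics.grab_frame('side'); cv2.imwrite('pics/s1.png',cv2.convertScaleAbs(cv2.resize(im[180:380,200:500],None,fx=2,fy=2),alpha=1.4)[:,:,::-1])
E
```

```text
pos [0.5314 0.0398 0.1184] axes [[-0.996, -0.053, -0.076], [-0.092, 0.628, 0.773], [0.007, 0.776, -0.63]] lin [ 0.008 -0.684  0.56 ] [ 0.39  0.79 -0.14  1.78 -0.8   1.14  2.5 ] F [-0.3  0.2 -8.1]
```

>>> apply_moves(linear=[[0,-0.15,0.12],[0,-0.3,0.25],[0,-0.45,0.37],[0,-0.6,0.49],[0,-0.68,0.56]], delta_rot=[[-0.02,0,0],[-0.04,0,0],[-0.06,0,0],[-0.06,0,0],[-0.06,0,0]])

```text
clock: 23.47
position: [0.5296, 0.0393, 0.0265]
tool_rot: [2.13, -0.011, -3.049]
force: [-0.2, -0.1, -5.5]
grip_width: 0.0162
finger_force: 81.1
```

```bash
python3 tilt.py .53 .04 .017; python3 - <<'E'
from h import *
im,d=optics.grab_frame('side'); cv2.imwrite('pics/s2.png',cv2.convertScaleAbs(cv2.resize(im[180:380,200:500],None,fx=2,fy=2),alpha=1.4)[:,:,::-1])
E
```

```text
pos [0.5296 0.0393 0.0265] axes [[-0.996, -0.039, -0.084], [-0.092, 0.529, 0.843], [0.011, 0.848, -0.531]] lin [-0.006 -0.077  0.056] [ 0.6   1.04 -0.39  1.71 -0.67  1.03  2.5 ] F [-0.2 -0.1 -5.5]
```

View pics/s2.png

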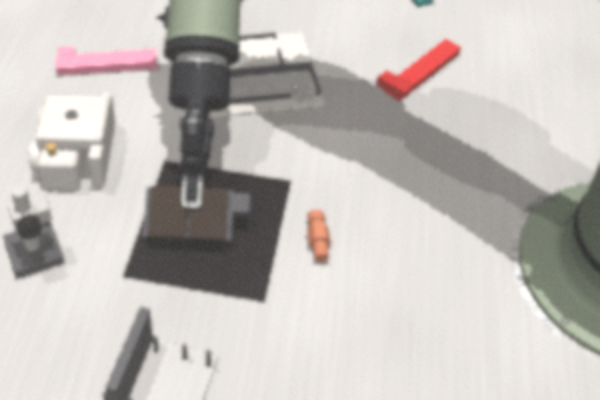

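The side view shows the pad tilted over the mat at (190,210), lining up and ear towards the robot at (240,205). I lower it to contact, release and withdraw.

>>> apply_moves(linear=[[0,-0.02,0.01],[0,-0.04,0.025],[0,-0.055,0.035],[0,-0.07,0.045],[0,-0.08,0.05]], delta_rot=[[0,0,0],[0,0,0],[0,0,0],[0,0,0],[0,0,0]])

```text
clock: 23.93
position: [0.5306, 0.0398, 0.0208]
tool_rot: [2.13, -0.004, -3.046]
force: [0.2, 0.2, -4.8]
grip_width: 0.0162
finger_force: 81.0
```

>>> apply_moves(linear=[[0,0,0],[0,0,0],[0,0,0],[0,0,0],[0,0,0]], delta_rot=[[0,0,0],[0,0,0],[0,0,0],[0,0,0],[0,0,0]], gripper=-0.35)

```text
clock: 24.35
position: [0.5304, 0.0397, 0.0205]
tool_rot: [2.129, -0.004, -3.046]
force: [-0.0, -0.5, -3.1]
grip_width: 0.0278
finger_force: 1.0
```

>>> apply_moves(linear=[[0,0,-0.1],[0,0,-0.2],[0,0,-0.3],[0,0,-0.4],[0,0,-0.5]], delta_rot=[[0,0,0],[0,0,0],[0,0,0],[0,0,0],[0,0,0]])

```text
clock: 24.77
position: [0.5348, -0.0038, 0.0477]
tool_rot: [2.13, -0.004, -3.047]
force: [0.4, 0.1, -0.7]
grip_width: 0.0279
finger_force: 0.0
```

>>> apply_moves(linear=[[0,0,-0.2],[0,0,-0.5],[0,0,-0.8],[0,0,-1],[0,0,-1]], delta_rot=[[0,0,0],[0,0,0],[0,0,0],[0,0,0],[0,0,0]])

```text
clock: 25.18
position: [0.544, -0.0918, 0.1017]
tool_rot: [2.134, -0.002, -3.05]
force: [0.3, -0.9, 0.3]
grip_width: 0.0282
finger_force: 0.0
```

```bash
python3 tilt.py .52 0 .12; python3 snap.py w9; python3 - <<'E'
from meas import *
px,P,c=cloud('w9',(0,0,640,479)); m=(P[:,2]>.017)&(P[:,2]<.026)&(abs(P[:,0]-.51)<.1)&(abs(P[:,1]-.01)<.1); k=P[m]; print(len(k),k[:,2].mean() if len(k) else '',rect(k) if len(k) else '')
C=cam('top'); im,d=optics.grab_frame('top'); v,u=np.mgrid[200:290,230:325]; P=depthpts(np.c_[u.ravel(),v.ravel()],d,C); m=(P[:,2]>.015)&(P[:,2]<.035); print('top',m.sum(),rect(P[m]))
im,d=optics.grab_frame('side'); cv2.imwrite('pics/s3.png',cv2.convertScaleAbs(cv2.resize(im[180:380,200:500],None,fx=2,fy=2),alpha=1.4)[:,:,::-1])
E
```

```text
pos [ 0.544  -0.0918  0.1017] axes [[-0.996, -0.047, -0.078], [-0.091, 0.531, 0.842], [0.002, 0.846, -0.534]] lin [0.156 0.654 0.694] [ 0.71  0.98 -0.33  1.52 -0.57  1.32  2.43] F [ 0.3 -0.9  0.3]
[ 0.709  0.976 -0.326  1.52  -0.572  1.325  2.435]
5878 0.020930222182353297 (array([537. ,  15.1]), array([91.7, 63.6]), 5.7)
top 962 (array([529.2,  12.8]), array([115.4,  60.2]), 5.6)
```

View pics/s3.png

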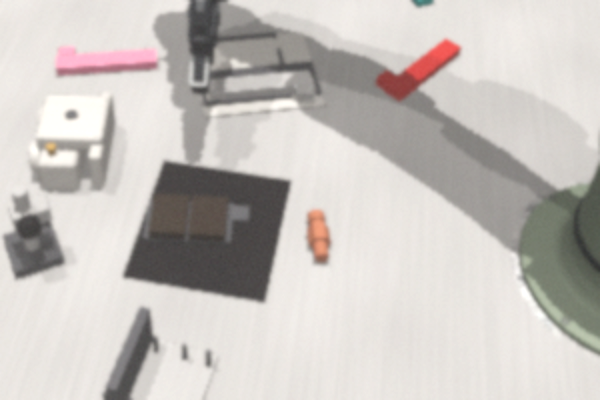

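The side view shows the pad lying flat on the mat at (190,215), lining up, with its ear at (240,213). I straighten the tool and turn it to the other yaw branch.

>>> apply_moves(linear=[[0,0.1,0],[0,0.2,0],[0,0.3,0],[0,0.4,0],[0,0.5,0]], delta_rot=[[0.05,0,0],[0.1,0,0],[0.15,0,0],[0.2,0,0],[0.242,0,0]], gripper=0.75)

```text
clock: 25.75
position: [0.5403, -0.0591, 0.1432]
tool_rot: [2.641, -0.003, -3.045]
force: [0.9, -0.1, 0.1]
grip_width: 0.0745
finger_force: 0.0
```

>>> apply_moves(linear=[[0,0.1,0],[0,0.2,0],[0,0.3,0],[0,0.4,0],[0,0.5,0]], delta_rot=[[0.05,0,0],[0.1,0,0],[0.15,0,0],[0.2,0,0],[0.242,0,0]])

```text
clock: 26.17
position: [0.5361, -0.0159, 0.1668]
tool_rot: [-3.14, -0.003, -3.045]
force: [1.2, -0.1, -0.3]
grip_width: 0.0748
finger_force: 0.0
```

>>> apply_moves(linear=[[0,0,0],[0,0,0],[0,0,0],[0,0,0],[0,0,0]], delta_rot=[[0,0,0.05],[0,0,0.1],[0,0,0.15],[0,0,0.2],[0,0,0.25]])

```text
clock: 26.58
position: [0.5356, -0.0163, 0.1656]
tool_rot: [-3.141, -0.007, 2.71]
force: [0.1, 0.1, -0.6]
grip_width: 0.0747
finger_force: 0.0
```

>>> apply_moves(linear=[[0,0,0],[0,0,0],[0,0,0],[0,0,0],[0,0,0]], delta_rot=[[0,0,0.05],[0,0,0.1],[0,0,0.15],[0,0,0.2],[0,0,0.25]])

```text
clock: 27.0
position: [0.5356, -0.0164, 0.1656]
tool_rot: [-3.138, -0.006, 2.186]
force: [-0.3, -0.2, 0.3]
grip_width: 0.0744
finger_force: 0.0
```

```bash
python3 go.py .53 .013 .13 5.6
```

```text
clock 27.0 lin [0.27  0.126 0.357] rot [-0.004  0.     0.997] F [-0.3 -0.2  0.3] w 0.0744 [-0.27  0.45  0.26  1.88 -0.16  0.83  0.69]
```

>>> apply_moves(linear=[[0.27,0.13,0.3],[0.27,0.13,0.3],[0.27,0.13,0.3],[0.27,0.13,0.3],[0.27,0.13,0.3]], delta_rot=[[0,0,0.05],[0,0,0.1],[0,0,0.15],[0,0,0.2],[0,0,0.25]])

```text
clock: 27.42
position: [0.5302, 0.0132, 0.1356]
tool_rot: [-3.135, -0.003, 1.663]
force: [-0.0, 0.2, 0.5]
grip_width: 0.0749
finger_force: 0.0
```

>>> apply_moves(linear=[[0,0,0],[0,0,0],[0,0,0],[0,0,0],[0,0,0]], delta_rot=[[0,0,0.05],[0,0,0.1],[0,0,0.15],[0,0,0.2],[0,0,0.25]])

```text
clock: 27.83
position: [0.5303, 0.0131, 0.1357]
tool_rot: [-3.135, 0.0, 1.139]
force: [-0.2, 0.5, -0.5]
grip_width: 0.0748
finger_force: 0.0
```

>>> apply_moves(linear=[[0,0,0],[0,0,0],[0,0,0],[0,0,0],[0,0,0]], delta_rot=[[0,0,0.05],[0,0,0.1],[0,0,0.15],[0,0,0.2],[0,0,0.25]])

```text
clock: 28.25
position: [0.5303, 0.0131, 0.1357]
tool_rot: [-3.136, 0.004, 0.615]
force: [0.9, -0.4, -0.6]
grip_width: 0.0748
finger_force: 0.0
```

>>> apply_moves(linear=[[0,0,0],[0,0,0],[0,0,0],[0,0,0],[0,0,0]], delta_rot=[[0,0,0.05],[0,0,0.1],[0,0,0.15],[0,0,0.2],[0,0,0.245]])

```text
clock: 28.67
position: [0.5303, 0.0132, 0.1357]
tool_rot: [-3.139, 0.006, 0.102]
force: [-0.4, -0.3, -0.4]
grip_width: 0.0745
finger_force: 0.0
```

```bash
python3 go.py .53 .013 .13 5.6; python3 snap.py w10; python3 - <<'E'
from meas import *
px,P,c=cloud('w10',(0,0,640,479)); m=(P[:,2]>.017)&(P[:,2]<.026)&(abs(P[:,0]-.53)<.1)&(abs(P[:,1]-.013)<.07); k=P[m]; print(len(k),k[:,2].mean(),rect(k))
pl=np.linalg.lstsq(np.c_[k[:,:2],np.ones(len(k))],k[:,2],rcond=None)[0]; print('slope',pl)
m=(P[:,2]>.006)&(P[:,2]<.0125)&(abs(P[:,0]-.46)<.03)&(abs(P[:,1]-.01)<.06); print('ear',P[m][:,:].mean(0) if m.any() else '')
E
```

```text
clock 28.6667 lin [-0.003  0.001  0.057] rot [-0.001  0.003  0.002] F [-0.4 -0.3 -0.4] w 0.0745 [-0.7   0.62  0.82  1.94 -0.6   0.85 -1.02]
[-0.698  0.621  0.815  1.94  -0.603  0.849 -1.025]
10499 0.02112365927025317 (array([536.7,  15.2]), array([92.2, 60.3]), 5.8)
slope [ 0.0035435  -0.00032945  0.01921823]
ear [ 0.47823667 -0.00371115  0.00907875]
```

```bash
python3 - <<'E'
from meas import *
def f(n):
    px,P,c=cloud(n,(0,0,640,479)); Y=np.radians(185.7); O=np.array([.5367,.0152]); c_,s_=np.cos(Y),np.sin(Y); L=(P[:,:2]-O)@np.array([[c_,s_],[-s_,c_]]).T*1000
    for a,b in ((.0175,.025),(.0070,.0115)):
        m=(P[:,2]>a)&(P[:,2]<b)&(abs(L[:,0])<95)&(abs(L[:,1])<40); k=L[m]; print(n,a,len(k),'x',np.percentile(k[:,0],[.5,2,98,99.5]).round(1),'y',np.percentile(k[:,1],[.5,99.5]).round(1)); 
        if a<.01:
            h,e=np.histogram(k[:,0],bins=np.arange(-80,90,5)); print(dict(zip(e[:-1].astype(int).tolist(),h.tolist())))
            w=k[k[:,0]>58]; print('ear y',np.percentile(w[:,1],[2,98]).round(1) if len(w) else '')
f('w9'); f('w10')
E
```

```text
w9 0.0175 5791 x [-45.5 -43.9  44.4  45.3] y [-30.   30.8]
w9 0.007 1867 x [-49.9 -45.1  71.6  72.4] y [-28.6  31.1]
{-80: 0, -75: 0, -70: 0, -65: 0, -60: 0, -55: 9, -50: 29, -45: 27, -40: 31, -35: 30, -30: 27, -25: 35, -20: 31, -15: 30, -10: 32, -5: 61, 0: 32, 5: 30, 10: 33, 15: 36, 20: 36, 25: 34, 30: 39, 35: 34, 40: 35, 45: 363, 50: 267, 55: 164, 60: 167, 65: 167, 70: 88, 75: 0, 80: 0}
ear y [ 5.3 27.7]
w10 0.0175 10461 x [-45.7 -44.4  43.7  45.2] y [-29.7  29.8]
w10 0.007 1979 x [-53.  -52.9  71.   71.9] y [-29.8  29.5]
{-80: 0, -75: 0, -70: 0, -65: 0, -60: 0, -55: 434, -50: 516, -45: 0, -40: 0, -35: 0, -30: 0, -25: 0, -20: 0, -15: 0, -10: 0, -5: 0, 0: 207, 5: 0, 10: 0, 15: 0, 20: 0, 25: 0, 30: 0, 35: 0, 40: 0, 45: 0, 50: 256, 55: 167, 60: 161, 65: 160, 70: 78, 75: 0, 80: 0}
ear y [ 5.7 26.7]
```

>>> apply_moves(linear=[[0.05,-0.015,0.2],[0.05,-0.015,0.4],[0.05,-0.015,0.6],[0.05,-0.015,0.8],[0.05,-0.015,1.0]], delta_rot=[[-0.001,0.003,0.001],[-0.001,0.003,0.001],[-0.001,0.003,0.001],[-0.001,0.003,0.001],[-0.001,0.003,0.001]])

```text
clock: 29.13
position: [0.5346, 0.0153, 0.0348]
tool_rot: [-3.141, -0.0, 0.107]
force: [0.5, -0.3, 0.7]
grip_width: 0.0749
finger_force: 0.0
```

>>> apply_moves(linear=[[0,0,0.15],[0,0,0.3],[0,0,0.43],[0,0,0.52],[0,0,0.542]], delta_rot=[[0,0,0],[0,0,0],[0,0,0],[0,0,0],[0,0,0]])

```text
clock: 29.55
position: [0.5347, 0.0148, -0.0193]
tool_rot: [-3.141, 0.0, 0.105]
force: [0.4, -0.4, 0.4]
grip_width: 0.0748
finger_force: 0.0
```

>>> apply_moves(linear=[[0,0,0],[0,0,0],[0,0,0],[0,0,0],[0,0,0]], delta_rot=[[0,0,0],[0,0,0],[0,0,0],[0,0,0],[0,0,0]], gripper=-1, force=60)

```text
clock: 29.97
position: [0.5356, 0.0146, -0.0174]
tool_rot: [-3.141, -0.002, 0.104]
force: [-3.3, -0.3, 7.8]
grip_width: 0.058
finger_force: 66.4
```

>>> apply_moves(linear=[[0,0,0],[0,0,0],[0,0,0],[0,0,0],[0,0,0]], delta_rot=[[0,0,0],[0,0,0],[0,0,0],[0,0,0],[0,0,0]])

```text
clock: 30.38
position: [0.5356, 0.0146, -0.0174]
tool_rot: [-3.141, -0.002, 0.104]
force: [-3.2, -0.1, 8.4]
grip_width: 0.058
finger_force: 66.4
```

```bash
python3 go.py .535 .0151 -.0185 5.7
```

```text
clock 30.3833 lin [-0.006 -0.006  0.011] rot [-0.    -0.001  0.002] F [-3.2 -0.1  8.4] w 0.058 [-0.52  0.83  0.56  1.99 -0.84  0.56 -0.84]
```

>>> apply_moves(linear=[[0,0,-0.1],[0,0,-0.3],[0,0,-0.5],[0,0,-0.7],[0,0,-0.9]], delta_rot=[[0,0,0],[0,0,0],[0,0,0],[0,0,0],[0,0,0]])

```text
clock: 30.8
position: [0.5352, 0.0145, 0.0736]
tool_rot: [-3.141, -0.001, 0.104]
force: [0.2, 0.2, -5.4]
grip_width: 0.0584
finger_force: 66.9
```

>>> apply_moves(linear=[[-0.03,0.2,0],[-0.06,0.4,0],[-0.08,0.6,0],[-0.11,0.79,0],[-0.11,0.79,0]], delta_rot=[[0,0,0],[0,0,0],[0,0,0],[0,0,0],[0,0,0]])

```text
clock: 31.22
position: [0.5323, -0.0693, 0.0731]
tool_rot: [3.14, -0.002, 0.1]
force: [-1.0, -1.6, -5.4]
grip_width: 0.058
finger_force: 66.9
```

>>> apply_moves(linear=[[-0.03,0.2,0],[-0.06,0.4,0],[-0.08,0.6,0],[-0.11,0.79,0],[-0.11,0.79,0]], delta_rot=[[0,0,0],[0,0,0],[0,0,0],[0,0,0],[0,0,0]])

```text
clock: 31.63
position: [0.5294, -0.1488, 0.0729]
tool_rot: [3.14, -0.002, 0.1]
force: [-0.7, -0.1, -4.4]
grip_width: 0.0583
finger_force: 67.1
```

>>> apply_moves(linear=[[-0.03,0.2,0],[-0.06,0.4,0],[-0.08,0.6,0],[-0.11,0.79,0],[-0.11,0.79,0]], delta_rot=[[0,0,0],[0,0,0],[0,0,0],[0,0,0],[0,0,0]])

```text
clock: 32.05
position: [0.5265, -0.2283, 0.0728]
tool_rot: [3.14, -0.002, 0.1]
force: [-0.2, 0.5, -5.0]
grip_width: 0.0582
finger_force: 67.2
```

>>> apply_moves(linear=[[-0.03,0.2,0],[-0.06,0.4,0],[-0.08,0.6,0],[-0.11,0.79,0],[-0.11,0.79,0]], delta_rot=[[0,0,-0.03],[0,0,-0.06],[0,0,-0.095],[0,0,-0.095],[0,0,-0.095]])

```text
clock: 32.47
position: [0.5236, -0.308, 0.0727]
tool_rot: [3.139, -0.001, 0.3]
force: [-1.3, -1.6, -5.8]
grip_width: 0.0577
finger_force: 67.3
```

```bash
python3 go.py .5242 -.3050 -.0155 17.3; python3 snap.py w11; cat > padchk.py <<'E'
import sys
from lines import *
n=sys.argv[1]; zb=float(sys.argv[2]); O=np.array([.4946,-.2734]); Y=np.radians(-162.7)   # zb: pad bottom height
px,P,c=cloud(n,(0,0,640,479)); c_,s_=np.cos(Y),np.sin(Y); L=(P[:,:2]-O)@np.array([[c_,s_],[-s_,c_]]).T*1000
for nm,z in (('lining',zb+.018),('backing',zb+.006)):
    m=(abs(P[:,2]-z)<.003)&(abs(L[:,0]+20)<110)&(abs(L[:,1]-39)<50); k=L[m]
    if len(k)<20: print(nm,len(k)); continue
    pl=np.linalg.lstsq(np.c_[k/1000,np.ones(len(k))],P[m][:,2],rcond=None)[0]
    print(nm,len(k),'z',P[m][:,2].mean().round(4),'slope',pl[:2].round(3),'x',np.percentile(k[:,0],[.5,99.5]).round(1),'y',np.percentile(k[:,1],[.5,99.5]).round(1),rect(k/1000))
    for a in (-60,-50,-40,0,10,45,50,-70):
        w=k[abs(k[:,0]-a)<2]
        if len(w)>10: print('  x',a,'y',np.percentile(w[:,1],[2,98]).round(1))
E
python3 padchk.py w11 .0754
```

```text
clock 32.4667 lin [ 0.014 -0.028  0.881] rot [ 0.001 -0.001 -0.001] F [-1.3 -1.6 -5.8] w 0.0577 [ 0.03  0.76  0.62  1.78 -0.6   0.79 -0.32]
[ 0.031  0.763  0.619  1.779 -0.597  0.793 -0.321]
lining 209 z 0.0946 slope [-4.095  0.051] x [-72.1 -71.5] y [11.7 70.7] (array([-71.8,  41.1]), array([60.1,  0.4]), 89.6)
  x -70 y [13.  69.9]
backing 0
```

```bash
python3 padchk.py w11 .0931
```

```text
lining 39849 z 0.1111 slope [0.001 0.003] x [-64.9  25.1] y [10.1 71.6] (array([-18.9,  40.7]), array([85.2, 93. ]), 88.8)
  x -60 y [12.3 70. ]
  x -50 y [12.2 69.8]
  x -40 y [12.3 69.7]
  x 0 y [11.8 69.6]
  x 10 y [11.6 69.3]
backing 4011 z 0.0992 slope [0.097 0.002] x [-72.1 -64.6] y [11.4 70.9] (array([-68.3,  41.2]), array([60.3,  7.6]), 89.6)
  x -70 y [12.4 69.9]
```

>>> apply_moves(linear=[[0.01,-0.02,0.15],[0.01,-0.021,0.3],[0.01,-0.021,0.45],[0.01,-0.021,0.6],[0.01,-0.021,0.65]], delta_rot=[[0,0,-0.003],[0,0,-0.003],[0,0,-0.003],[0,0,-0.003],[0,0,-0.003]])

```text
clock: 32.93
position: [0.5244, -0.3001, 0.0052]
tool_rot: [-3.139, -0.0, 0.31]
force: [-1.2, -0.1, -5.7]
grip_width: 0.058
finger_force: 67.3
```

>>> apply_moves(linear=[[0,0,0],[0,0,0],[0,0,0],[0,0,0],[0,0,0]], delta_rot=[[0,0,0],[0,0,0],[0,0,0],[0,0,0],[0,0,0]])

```text
clock: 33.35
position: [0.5252, -0.3021, 0.0075]
tool_rot: [3.141, -0.002, 0.309]
force: [-0.4, -0.2, -6.1]
grip_width: 0.0585
finger_force: 67.3
```

```bash
python3 go.py .5242 -.3050 -.0154 17.3; python3 snap.py w12;  python3 padchk.py w12 .028; python3 - <<'E'
from lines import *
lines('w12',np.array([.4946,-.2734]),np.radians(-162.7),(0,0,640,420),L=30)
E
```

```text
clock 33.35 lin [-0.019  0.025  0.229] rot [ 0.    -0.001  0.003] F [-0.4 -0.2 -6.1] w 0.0585 [ 0.07  0.85  0.54  1.8  -0.66  0.68 -0.27]
[ 0.071  0.847  0.54   1.801 -0.662  0.68  -0.269]
lining 39835 z 0.0459 slope [-0.001  0.001] x [-68.2  21.8] y [ 4.9 66.9] (array([-22.3,  35.5]), array([85.5, 92.9]), 89.1)
  x -60 y [ 6.8 64.4]
  x -50 y [ 6.8 64.5]
  x -40 y [ 6.9 64.4]
  x 0 y [ 6.9 64.7]
  x 10 y [ 6.8 64.2]
  x -70 y [ 8.1 64.6]
backing 4002 z 0.0341 slope [0.098 0.001] x [-75.2 -67.9] y [ 5.9 65.4] (array([-71.5,  35.7]), array([ 7.6, 60.5]), 0.1)
  x -70 y [ 6.7 64.4]
[-73.3   6.1] [-73.3  70.5] ang 0.02 [243, 176, 405, 177]
[-83.5 -61.5] [-83.6  78.2] ang 0.05 [70, 150, 426, 151]
[-78.1  70.2] [-77.8   6.3] ang 0.23 [405, 165, 243, 165]
[ 13.1 -62.4] [-82.5 -62.4] ang 0.03 [103, 365, 68, 152]
[-77.9 -21.9] [-78.  -53.3] ang -0.12 [171, 164, 93, 164]
[ -4.6 -21.2] [-77.6 -21.3] ang 0.08 [188, 332, 173, 165]
[-73.9 -53.4] [-74.1 -23.2] ang 0.35 [94, 174, 169, 174]
[-83.   77.7] [-54.3  77.7] ang 0.00 [425, 152, 420, 224]
[-73.2 -22.8] [ -4.1 -22.9] ang -0.12 [170, 176, 185, 333]
[-72.  -28.9] [-72.3 -58.2] ang -0.52 [155, 179, 83, 178]
[-71.6 -58.6] [ 13.  -58.8] ang -0.12 [82, 180, 110, 365]
[-72.2  72.6] [-52.8  74. ] ang 4.01 [410, 180, 410, 228]
[-37.1  77.8] [-19.2  77.8] ang 0.05 [417, 264, 413, 303]
[17.1 73.8] [40.6 74.1] ang 0.70 [399, 375, 396, 418]
[41.1 -2.2] [18.3 -2.2] ang -0.16 [236, 418, 234, 376]
[-17.   -2.5] [-61.6  -2.5] ang 0.09 [229, 306, 223, 205]
[-38.7  73.9] [-17.4  73.9] ang -0.08 [408, 260, 404, 306]
[  5.3 -28.5] [-72.1 -28.3] ang -0.19 [174, 351, 157, 179]
[-85.3  61.4] [-85.2 -74.7] ang 0.04 [384, 146, 36, 145]
[-64.2   0.6] [-64.2  69.6] ang 0.02 [230, 199, 401, 200]
[-84.4 -75.7] [  9.4 -75.5] ang 0.11 [34, 148, 73, 358]
[-61.7  71.8] [-61.5  12.1] ang 0.19 [406, 206, 259, 206]
```

View pics/w12.png

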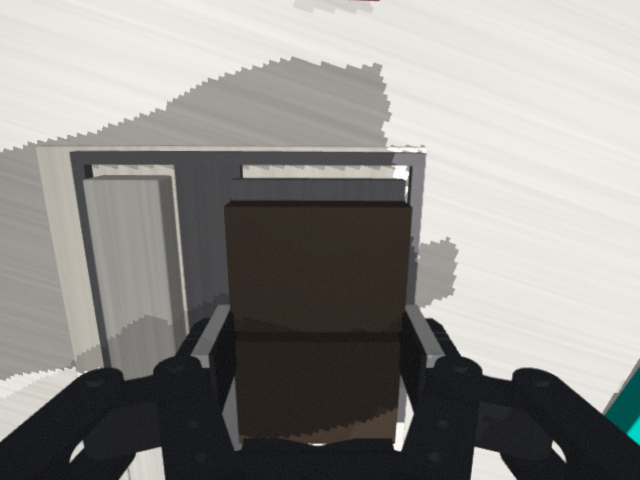

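The pad hovers above its compartment, which shows in the picture between (243,165) and (410,165). It needs about +2 mm in tray x and +3.3 mm in tray y.

>>> apply_moves(linear=[[-0.02,0.032,0],[-0.02,0.032,0],[-0.02,0.032,0.02],[-0.02,0.032,0.04],[-0.02,0.032,0.06]], delta_rot=[[0,0,0],[0,0,0],[0,0,0],[0,0,0],[0,0,0]])

```text
clock: 33.82
position: [0.5239, -0.3056, 0.0005]
tool_rot: [-3.141, -0.002, 0.309]
force: [0.5, 0.5, -5.4]
grip_width: 0.0581
finger_force: 67.3
```

>>> apply_moves(linear=[[0,0,0],[0,0,0],[0,0,0],[0,0,0],[0,0,0]], delta_rot=[[0,0,0],[0,0,0],[0,0,0],[0,0,0],[0,0,0]])

```text
clock: 34.23
position: [0.5239, -0.3057, 0.0009]
tool_rot: [-3.141, -0.002, 0.309]
force: [-0.4, -0.8, -5.0]
grip_width: 0.0577
finger_force: 67.3
```

```bash
python3 go.py .5242 -.3050 -.0154 17.3; python3 snap.py w13;  python3 padchk.py w13 .022
```

```text
clock 34.2333 lin [ 0.004 -0.006  0.163] rot [-0.    -0.001  0.003] F [-0.4 -0.8 -5. ] w 0.0577 [ 0.08  0.86  0.53  1.8  -0.67  0.67 -0.26]
[ 0.082  0.857  0.532  1.799 -0.667  0.672 -0.259]
lining 39684 z 0.0393 slope [0.    0.001] x [-65.9  24. ] y [ 7.6 69.8] (array([-19.7,  38.7]), array([85.5, 93.3]), 89.8)
  x -60 y [10.  67.5]
  x -50 y [10.  67.7]
  x -40 y [ 9.8 67.5]
  x 0 y [10.  67.8]
  x 10 y [ 9.9 67.5]
backing 4029 z 0.0275 slope [0.092 0.002] x [-73.  -65.6] y [ 8.9 68.4] (array([-45.2,  38.7]), array([55.7, 60.3]), 0.2)
  x -70 y [ 9.8 67.5]
```

>>> apply_moves(linear=[[0,0.003,0.03],[0,0.003,0.06],[0,0.003,0.09],[0,0.003,0.12],[0,0.003,0.135]], delta_rot=[[0,0,0],[0,0,0],[0,0,0],[0,0,0],[0,0,0]])

```text
clock: 34.7
position: [0.5238, -0.3058, -0.0133]
tool_rot: [-3.141, -0.001, 0.309]
force: [0.0, 0.4, -4.7]
grip_width: 0.0581
finger_force: 67.3
```

>>> apply_moves(linear=[[0,0,0.008],[0,0,0.015],[0,0,0.022],[0,0,0.028],[0,0,0.03]], delta_rot=[[0,0,0],[0,0,0],[0,0,0],[0,0,0],[0,0,0]])

```text
clock: 35.12
position: [0.5241, -0.306, -0.0153]
tool_rot: [-3.141, -0.002, 0.309]
force: [-3.8, 2.5, 6.7]
grip_width: 0.0582
finger_force: 68.5
```

```bash
python3 go.py .5242 -.3050 -.0154 17.3; python3 snap.py w14;  python3 padchk.py w14 .005
```

```text
clock 35.1167 lin [ 0.004 -0.009  0.001] rot [-0.    -0.001  0.003] F [-3.8  2.5  6.7] w 0.0582 [ 0.1   0.88  0.51  1.8  -0.68  0.65 -0.25]
[ 0.095  0.88   0.513  1.8   -0.682  0.645 -0.247]
lining 39911 z 0.0231 slope [0. 0.] x [-66.   23.9] y [ 8.2 69.4] (array([-20.,  39.]), array([92.9, 85.2]), 0.5)
  x -60 y [10.2 67.8]
  x -50 y [10.3 67.9]
  x -40 y [10.3 67.8]
  x 0 y [10.3 67.9]
  x 10 y [10.2 67.8]
backing 18593 z 0.0111 slope [-0.003 -0.   ] x [-83.1  37.7] y [-10.8  77.6] (array([-21.2,  33.6]), array([123.9,  89.2]), 0.0)
  x -60 y [-10.4  77.4]
  x -50 y [-10.5  77.3]
  x -40 y [-10.3  77.4]
  x 10 y [ 4.1 74.6]
  x -70 y [-9.3 76.3]
```

Seated: lining top at 23.1 mm, level. I release and rise.

>>> apply_moves(linear=[[0,0,0],[0,0,0],[0,0,0],[0,0,0],[0,0,0]], delta_rot=[[0,0,0],[0,0,0],[0,0,0],[0,0,0],[0,0,0]], gripper=0.7)

```text
clock: 35.58
position: [0.5241, -0.306, -0.0156]
tool_rot: [-3.142, -0.002, 0.309]
force: [-1.1, -0.1, 0.3]
grip_width: 0.0727
finger_force: 0.0
```

>>> apply_moves(linear=[[0,0,-0.15],[0,0,-0.4],[0,0,-0.7],[0,0,-1],[0,0,-1]], delta_rot=[[0,0,0],[0,0,0],[0,0,0],[0,0,0],[0,0,0]])

```text
clock: 36.0
position: [0.5257, -0.3078, 0.0905]
tool_rot: [3.137, -0.006, 0.308]
force: [0.2, 0.1, 1.0]
grip_width: 0.0728
finger_force: 0.0
```

>>> apply_moves(linear=[[0,0,-0.3],[0,0,-0.6],[0,0,-0.6],[0,0,-0.6],[0,0,-0.6]], delta_rot=[[0,0,0],[0,0,0],[0,0,0],[0,0,0],[0,0,0]])

```text
clock: 36.42
position: [0.5237, -0.3058, 0.1447]
tool_rot: [-3.141, -0.002, 0.309]
force: [-0.7, 0.7, -0.0]
grip_width: 0.0725
finger_force: 0.0
```

```bash
python3 snap.py w15;  python3 padchk.py w15 .005|grep -v '  x'; python3 chk.py w15 .018 .0245 -85 -15; python3 - <<'E'
from h import *
im,d=optics.grab_frame('top'); b=cv2.resize(im[190:295,345:455],None,fx=5,fy=5,interpolation=2); cv2.imwrite('pics/f.png',cv2.convertScaleAbs(b,alpha=1.5)[:,:,::-1])
s=monitor.observe(); print(s['clock'],s['force'],s['finger_force'])
E
```

```text
[-0.018  0.673  0.692  1.737 -0.524  0.924 -0.369]
lining 9859 z 0.0231 slope [-0.003  0.001] x [-65.5  25.2] y [ 9.6 69.1] (array([-19.9,  39.3]), array([92.1, 60.2]), 0.1)
backing 8504 z 0.0111 slope [-0.002 -0.   ] x [-82.7  80.4] y [-10.8  77.8] (array([-0.2, 33.6]), array([165.5,  89.2]), 0.0)
7155 z 0.021041475725063437 slope [0.0021 0.0009] x [-73.   70.7] y [-70.5 -24.1] (array([ -0.3, -47.3]), array([ 47.7, 146.2]), 89.4)
36.5167 [-0.71432961  0.2509473  -0.10553306] 0.0
```

View pics/w15.png

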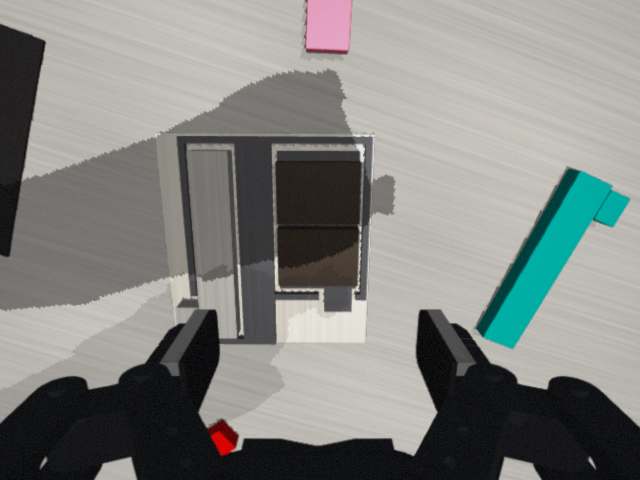

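The picture shows the pad seated at (318,222), lining up, its ear through the gap at (337,298). The keeper lies in its compartment at (213,240) with its lug in the side gap at (188,303). Both match their seated heights, and the gripper is clear.

```bash
python3 -c "
from workcell import workorder; print(workorder.job_done())"
```

```text
the job is handed in; nothing more can be done
None
```

The job is handed in at about 36.5 s: pad (lining up, ear in its gap) and keeper (lug in its gap) both measured flat on their compartment floors, within about 1 mm of centre; the hand-in call returned no verdict.

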